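# Lever the end of a spring ring out of its lugs with a hook pick

## Task

Take the hook pick from its stand, work its prong along the notch under the end of the split wire ring on the aluminium cover, and lever that end up until it springs out from under its lug and stays up on top of the lug. Press only lightly on the aluminium and do not strain the ring, touch the ring only with the pick, and leave the other things on the bench where they are. Then stand the pick upright in the well of its stand again and let go of it.

Things in the scene. Friction and masses are not known exactly. Their poses are not given: they have to be found in the camera images.
- housing: Square aluminium cover block, 96 x 96 mm, fixed to the bench. Origin at the centre of its underside, z up. Its flat top, the ring's seat, is 24 mm up; a round boss 27 mm across and 6 mm high stands in the middle, four screw heads 4 mm high in the corners. The notch runs in from the middle of its -x side. A pick pressed on it with over 10 N marks it.
- lug (a point): Top (31.6 mm above the bench) of the lug beside the notch: one of three aluminium lugs 11 mm wide at 152, 264 and 28 deg from the block's +x axis (anticlockwise seen from above). They stand 7.6 mm above the seat, 28.6 to 38 mm from the block's centre, and lean over the ring with a slanting undercut that holds it down.
- notch (a point): Point on the floor of the straight notch in the block's top, 21 mm above the bench, 42 mm from the block's centre on its -x side. The notch is 11 mm wide and 3 mm deep and runs along the block's x axis from the open end at x = -48 mm, under the ring, to a blind end at x = -18 mm. x axis: inwards. Beside it two lands 3 mm high just inside the ring stop it from being shoved inwards.
- ring: Dark steel split ring, round wire 5 mm thick on a circle of 56 mm middle diameter, lying on the seat about the block's centre; gap about 44 deg. Origin at its centre, level with the wire's underside. Its arms spring inwards: levered up in the notch with 10 to 17 N the wire slides up the undercut, snaps out over the lug and spreads. Over 25 N bends it for good.
- ring_end (a point): Middle of the ring's wire near one end, where it crosses the notch; the wire ends about 4 mm further, towards the block's -y side; the other way it runs under the lug. Seated it is 26.5 mm above the bench, wire underside 3 mm over the notch floor. It snaps out once raised about 4 to 6 mm and then stays 5 to 8 mm higher than at first, maybe shifted some mm sideways.
- pick_grip (a point): Centre of the black square handle (14 x 14 x 50 mm, z up along it) of the hook pick, about 65 g. A collar 20 mm across sits under the handle, its underside 29 mm below this point. A steel shank 5 mm thick goes on down the same axis; at its foot a round prong 3.2 mm thick points along +x, round tip 13 mm from the shank axis, underside level with the foot. Upright at first.
- well (a point): Centre of the mouth of the well in the grey tool stand (foot 60 x 50 mm, 74 mm high, fixed), 74 mm above the bench. The well is 22 mm long (x axis), 12 mm wide (y axis), 71 mm deep. The pick hangs loose in it, collar on the rim, foot clear of the floor, prong along +x, axis about 5 mm to the -x side of the centre, handle centre 29 mm above the mouth.
- pick: The hook pick as a whole; origin on its axis 79 mm below the handle centre, axes as for pick_grip. The shank is clamped in a collet, set out differently each time: the foot and prong's underside lie somewhere from 79 to 95 mm below the handle centre. The collet does not give under the loads of this job.
- tape_roll: Roll of amber tape, 60 mm across, 12 mm high, a loose bystander. Origin at the centre of its underside.
- flux_tin: Small round white tin, 38 mm across, 19 mm high, a loose bystander. Origin at the centre of its underside.
- connector: White wire connector with short leads, 70 x 27 mm and 12 mm high, a loose bystander. Origin at the centre of its underside.
Mind the look-alikes: they are no part of the job. What is shaped like the part that bears well but red is not meant.

How it is judged:
On the way, in this order (a step that is already met when the one before it is completed fails the run):
1. the pick is lifted clear of its stand (z of pick_grip in the frame of well above 0.09 m), for 0.1 s.
2. the pick lifts the ring's end: at least 1 mm up, pressing on the ring with more than 3 N (z of ring_end in the frame of housing above 0.0275 m and contact force between pick and ring above 3 N), for 0.1 s.
At the end, for the whole second after the job is handed in: Ring end on top of its lug (its point over 30 mm above the block's underside; seated 26.5), ring still on the cover (centre within 15 mm, end point within 45 mm of the block's centre); pick at rest in the well, handle 22 to 36 mm above the mouth and within 20 mm sideways, leaning under 0.3 rad (z of ring_end in the frame of housing above 0.03 m and horizontal distance between ring_end and housing below 0.045 m and horizontal distance between ring and housing below 0.015 m and horizontal distance between pick_grip and well below 0.02 m and z of pick_grip in the frame of well between 0.022 and 0.036 m and angle between pick's own z axis and vertical below 0.3 rad and linear speed of each of pick, ring below 0.02 m/s); the robot touches nothing.
It fails at once if the pick presses on the aluminium block with more than 10 N (contact force between pick and housing above 10 N).
It fails at once if the pick strains the ring with more than 25 N (contact force between pick and ring above 25 N).
It fails at once if the fingers touch the ring (contact force between the fingers and ring above 0.5 N).
It fails at once if a bystander is moved by more than 20 mm (distance of any of tape_roll, flux_tin, connector from where it was at the start of the episode above 0.02 m).
It also fails if it takes over 56 s, if anything falls off the work surface, if the arm or the gripper's body presses on something with over 40 N, if the wrist force passes 120 N, or if a joint passes its speed limit or range.

## Robot

A 6-joint arm with a two-finger parallel gripper is mounted at the origin on a cart in front of the work surface, level with it; the furniture and walls round the work are solid. World frame = base frame: x ahead of the robot, y to its left, z up, the work surface at z = 0. Lengths are in m, angles in rad, forces in N, time in s.
With the tool pointing down it reaches from about 0.225 to 0.875 m from the base axis. Payload 3.4 kg.
Tool frame: the origin (TCP) lies at the very end of the fingers, on their centre line; the grasp point (between the pads) lies manip.pinch_z behind it (manip.pinch_z is the distance from the TCP to the grasp point, in m); z points along the fingers, y is the direction in which the jaws open and shut (so a half turn about z gives the same grasp; the last joint's range is limited). The gripper opens to 85 mm and grips with 20 to 120 N. Pads are 22 mm wide; open, the fingers measure 114 mm over their backs; the gripper's body (76 mm by 85 mm) begins 54 mm behind the grasp point. The pads swing forward as they close: fully open they stand 13 mm farther back than shut.
Start: joints at [0.991, 0.276, 1.505, -0, 1.361, -0.121], TCP at [0.255, 0.516, 0.231] pointing down, gripper open.
Joint ranges: [-2.89, 2.89], [-0.75, 2.08], [0.22, 2.7], [-1.18, 4.32], [0.11, 2.71], [-2.7, 2.7]. Speed limits (rad/s): [2.57, 2.57, 3.14, 3.14, 3.14, 3.14].

## Interface

Orientations are given as a unit quaternion [w, x, y, z].
In Python, from rig import manip, imaging, workorder gives the robot as it stands.
- The arm moves only by the tool apply_moves, never from a script. Its argument "moves" is one flat list of numbers, 7 for each row, row after row: the finger opening in m, from 0 to 0.0854, then the shift along the tool's x, y, z in m, then the turn, a rotation vector about the tool's x, y, z in rad. In form: [jaw, tx, ty, tz, rx, ry, rz, jaw, tx, ty, tz, rx, ry, rz, ...]. A call has exactly 8 rows; each row shifts and turns the pose as measured when the row begins, along the tool's axes as they then stand; what a row does not reach is not made up. A row lasts 1/12 s, in which the tool goes at most 41.7 mm and 7.16 degrees, less where a joint would pass 70% of its speed; a pose out of reach is approached as far as the arm can. A call with a gripper value outside its range is refused whole. The fingers move at their own pace and stop on an object; "newtons" is the grip in N (left out, the last holds). Time passes only in rows, so rows that do not move let the fingers close, or fill a call up. It gives the time, the measured TCP pose, the force and the opening at its end, in the units of the state.
- manip.get_state(): the state, without advancing time (a new reading comes with each control period).
- imaging.get_image(name): name is "side" or "top"; returns a dict with "image" (420x560x3 uint8, red, green, blue), "range_z" (420x560 float32, m along the optical axis (not along the pixel's ray), 0 where there is no reading), "fx", "fy", "cx", "cy" (pixels), "R" (3x3) and "t" (3): a world point X has camera coordinates R X + t. Camera axes: x right, y down, z forward; pixel columns grow to the right and rows downward; lengths in m; the calibration is good to about 2 mm. A picture is of the moment at which its call begins.
- workorder.sign_off(): hands the job in, once; it reports no verdict.
The state is a dict: "clock": time; "qpos": joint angles; "qd": joint speeds; "effort": joint torques, N m; "position": TCP position; "ee_rot": TCP orientation; "contact_force": force on the tool from outside, world axes, zero at the start; "moment": the same for the moment, N m; "width": finger opening in m.
Only numpy, scipy, OpenCV 4.12 (cv2) and the standard library are available. Lean on these libraries where they do the work, as an engineer would, in place of code of your own. Each camera call takes 0.05 s, during which the arm holds its last target.

## Working session

There is one attempt and no reset: what is moved stays moved. The work goes in short steps, Python scripts to look and compute and a tool call to move; the robot and the scene stay as the last step left them, time stands still between calls to the robot, and variables do not carry over. Pictures are saved under pics/ and viewed, and the job is handed in when it is done.

Besides the shell and the picture viewer there is one more tool, called by a JSON object that holds its "fn" and its "kwargs". apply_moves: Moves the arm, as the interface text tells. Its arguments: {"type":"object","properties":{"moves":{"type":"array"},"newtons":{"type":"number"}},"required":["moves"]}

```bash
ls; mkdir -p pics; python3 - <<'E'
from rig import manip, imaging, workorder
import cv2, numpy as np
print(manip.get_state(), manip.pinch_z)
for n in ("top","side"):
    d=imaging.get_image(n)
    cv2.imwrite(f"pics/{n}0.png",d["image"][:,:,::-1])
    np.savez(f"{n}0.npz",**d)
    print(n,d["fx"],d["cx"],d["cy"],d["R"],d["t"], -d["R"].T@d["t"])
E
```

```text
pics
{'clock': 0.0, 'qpos': array([ 9.91002461e-01,  2.76574113e-01,  1.50614229e+00, -8.90435711e-06,
        1.36066068e+00, -1.21002502e-01]), 'qd': array([-7.80124859e-04, -5.54481130e-05,  1.35624665e-05,  1.60824373e-03,
        2.77183105e-04, -7.22101127e-04]), 'effort': array([ 7.19039817e-04, -4.16778409e+01, -2.45808613e+01, -3.00630313e-05,
        1.10963755e-02,  1.80917297e-06]), 'position': array([0.25436845, 0.51509444, 0.23044795]), 'ee_rot': array([-3.02183490e-04,  2.27388079e-01,  9.73803813e-01, -8.39495220e-04]), 'contact_force': array([-0.197207  , -0.94126897, -1.10450314]), 'moment': array([-0.01165877,  0.01749433,  0.01825138]), 'width': 0.0851566373973827} 0.0187
top 512.1262542243912 282.04759503735085 207.1678240122408 [[-0.02623938 -0.99956872 -0.01318596]
 [-0.99733631  0.02707424 -0.06772939]
 [ 0.06805718  0.01137366 -0.99761659]] [-0.17569181  0.54006049  1.14609318] [ 0.45601203 -0.20327303  1.17762287]
side 473.62421038464043 270.67865019258807 207.33176207952945 [[-0.89291483 -0.45019594 -0.00517004]
 [-0.20625654  0.41924088 -0.88413535]
 [ 0.40020164 -0.78839121 -0.46720226]] [0.38757988 0.26520774 0.50701361] [0.19786897 0.46302604 0.47336124]
```

View pics/top0.png

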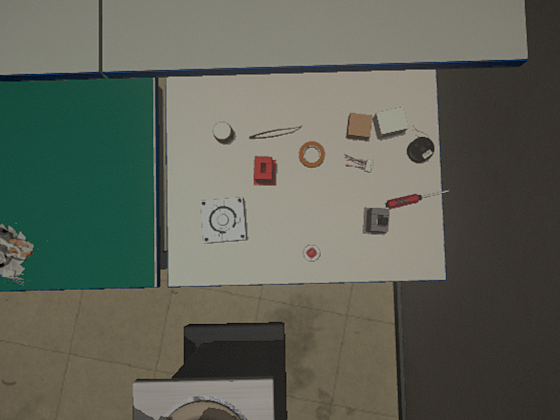

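View pics/side0.png

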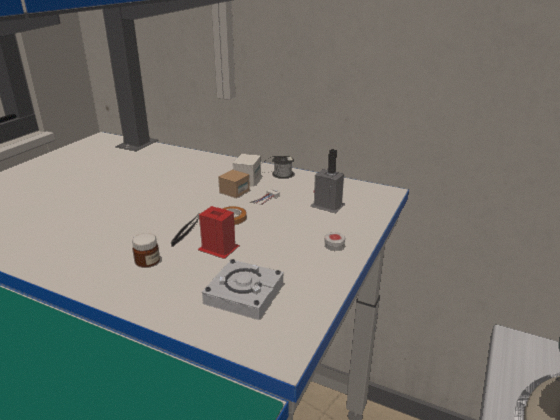

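The top view shows the cover at about (223,220), the grey stand with the pick at (376,220), a red look-alike stand at (264,170), the tape at (312,154), the tin at (312,253) and the connector at (360,162). Stand candidates are grey (376,220) and red (264,170), and the task calls for grey. Long-tool candidates are the black handle in the grey stand, the red screwdriver (405,200) and the tweezers (275,131); the black handle is the pick. Next I'll take close crops.

```bash
python3 - <<'E'
import cv2, numpy as np
t=cv2.imread("pics/top0.png"); s=cv2.imread("pics/side0.png")
a=cv2.resize(t[190:250,190:260],None,fx=8,fy=8,interpolation=cv2.INTER_CUBIC)
cv2.imwrite("pics/c_house.png",a)
a=cv2.resize(t[195:245,350:410],None,fx=8,fy=8,interpolation=cv2.INTER_CUBIC)
cv2.imwrite("pics/c_stand.png",a)
a=cv2.resize(s[250:320,195:295],None,fx=8,fy=8,interpolation=cv2.INTER_CUBIC)
cv2.imwrite("pics/c_house_s.png",a)
a=cv2.resize(s[140:220,295:365],None,fx=7,fy=7,interpolation=cv2.INTER_CUBIC)
cv2.imwrite("pics/c_stand_s.png",a)
E
```

```text
(no output)
```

View pics/c_house.png

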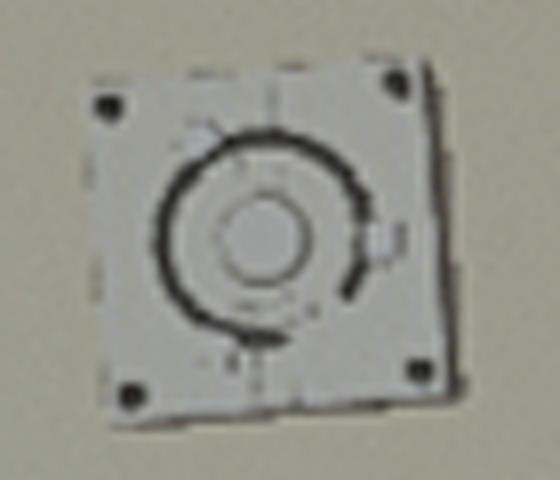

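View pics/c_stand.png

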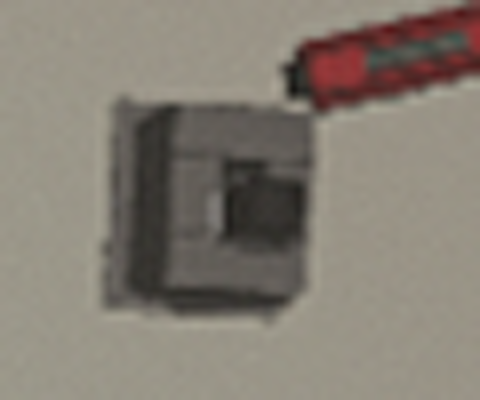

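View pics/c_house_s.png

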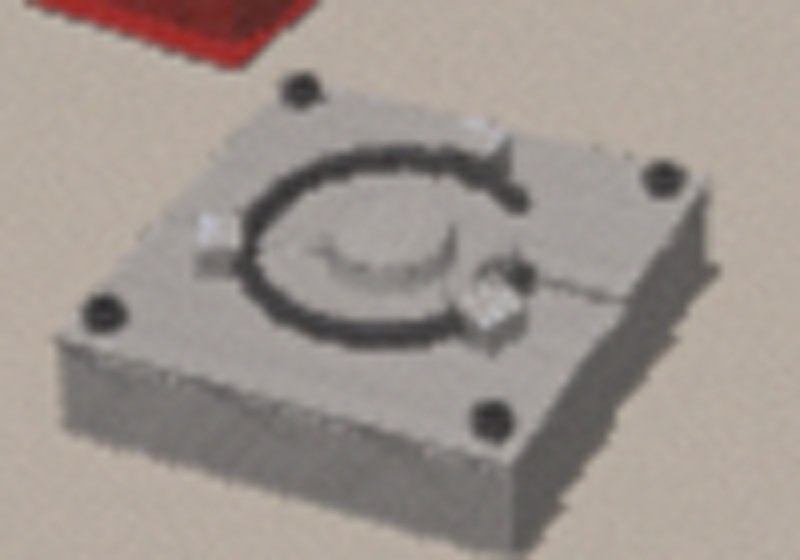

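View pics/c_stand_s.png

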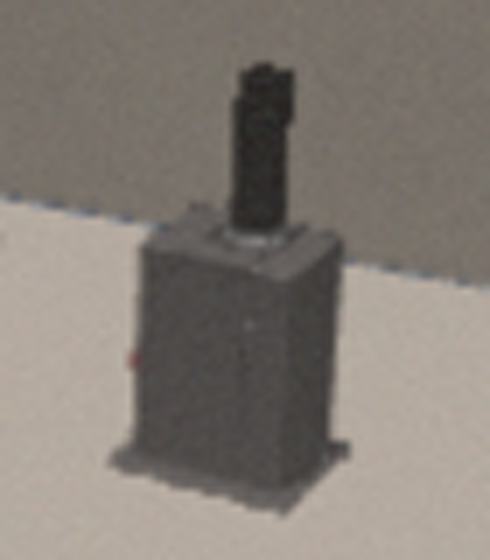

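The crops confirm it. The grey stand holds the black handle, with the open mouth showing on its world +x side, so the prong points along +x. The notch runs toward world -x from the ring end near (223,232). Now I'll measure.

```bash
cat > h.py <<'E'
import cv2, numpy as np
def load(n): 
    d=np.load(n); return {k:d[k] for k in d.files}
def ray(d,u,v):
    R,t=d["R"],d["t"]; c=-R.T@t
    w=R.T@np.array([(u-d["cx"])/d["fx"],(v-d["cy"])/d["fy"],1.0]); return c,w
def onz(d,u,v,z):
    c,w=ray(d,u,v); return c+w*(z-c[2])/w[2]
def proj(d,X):
    p=d["R"]@np.asarray(X,float)+d["t"]; return np.array([d["fx"]*p[0]/p[2]+d["cx"],d["fy"]*p[1]/p[2]+d["cy"]])
def rz(d,u,v):
    z=d["range_z"][int(round(v)),int(round(u))]; R,t=d["R"],d["t"]
    return R.T@(np.array([(u-d["cx"])/d["fx"]*z,(v-d["cy"])/d["fy"]*z,z])-t)
def tri(obs):
    A=np.zeros((3,3));b=np.zeros(3)
    for d,u,v in obs:
        c,w=ray(d,u,v); w=w/np.linalg.norm(w); P=np.eye(3)-np.outer(w,w); A+=P;b+=P@c
    return np.linalg.solve(A,b)
def blobs(d,x0,x1,y0,y1,thr,amin=3,amax=1e4):
    g=cv2.cvtColor(d["image"],cv2.COLOR_RGB2GRAY)[y0:y1,x0:x1].astype(float)
    m=(g<thr).astype(np.uint8); n,l,st,c=cv2.connectedComponentsWithStats(m)
    out=[]
    for i in range(1,n):
        if amin<=st[i,4]<=amax:
            ys,xs=np.where(l==i); w=thr+5-g[ys,xs]
            out.append((xs@w/w.sum()+x0,ys@w/w.sum()+y0,st[i,4],tuple(st[i,:4]+np.array([x0,y0,0,0]))))
    return out
E
python3 - <<'E'
from h import *
t=load("top0.npz"); s=load("side0.npz")
for n,d,b,thr in (("top",t,(195,250,195,245),90),("side",s,(200,290,255,320),75)):
    print(n)
    for x in blobs(d,*b,thr): print(np.round(x[:3],2),x[3],np.round(onz(d,x[0],x[1],0.028)*1e3,1), np.round(rz(d,x[0],x[1])*1e3,1))
print("stand top/handle")
for (u,v) in [(376,222),(383,221.5)]: print(onz(t,u,v,.074),rz(t,u,v))
for d,b in ((t,(372,392,212,230)),(s,(322,342,146,178))):
    for x in blobs(d,*b,45): print(np.round(x[:3],2),x[3],rz(d,x[0],x[1]))
E
```

```text
top
[239.22 199.9    8.  ] (np.int64(238), np.int64(199), np.int64(3), np.int64(3)) [553.5 -94.1  28. ] [553.3 -94.2  29.5]
[244.85 219.27  52.  ] (np.int64(243), np.int64(199), np.int64(5), np.int64(41)) [ 509.5 -105.8   28. ] [ 510.5 -103.9    4.7]
[203.16 202.81   8.  ] (np.int64(202), np.int64(202), np.int64(3), np.int64(3)) [549.1 -12.5  28. ] [549.2 -12.4  27.5]
[219.76 216.51  98.  ] (np.int64(209), np.int64(206), np.int64(27), np.int64(27)) [517.2 -49.4  28. ] [517.2 -49.5  28.4]
[233.83 224.23   8.  ] (np.int64(233), np.int64(222), np.int64(3), np.int64(5)) [499.  -80.8  28. ] [498.9 -80.9  29.4]
[242.08 235.71   8.  ] (np.int64(241), np.int64(235), np.int64(3), np.int64(3)) [472.7 -98.8  28. ] [472.7 -98.8  27.8]
[205.91 238.94   9.  ] (np.int64(205), np.int64(238), np.int64(3), np.int64(3)) [467.6 -17.4  28. ] [467.6 -17.4  27.7]
[237.02 240.     3.  ] (np.int64(236), np.int64(240), np.int64(3), np.int64(1)) [463.4 -87.3  28. ] [463.6 -84.6   1.4]
side
[232.37 260.8    9.  ] (np.int64(231), np.int64(260), np.int64(4), np.int64(3)) [550.9 -90.9  28. ] [551.1 -91.1  27.8]
[2
[... 423 characters left out ...]
4), np.int64(4)) [546.2  -9.8  28. ] [547.  -10.9  27. ]
[256.33 302.12  12.  ] (np.int64(255), np.int64(301), np.int64(4), np.int64(4)) [464.8 -14.7  28. ] [465.7 -16.5  26.4]
stand top/handle
[ 0.4938554  -0.39185721  0.074     ] [ 0.49385131 -0.39183685  0.07411917]
[ 0.49452846 -0.40691145  0.074     ] [ 0.4925895  -0.39666005  0.12955767]
[378.59 221.06  10.  ] (np.int64(378), np.int64(219), np.int64(3), np.int64(5)) [ 0.49480072 -0.39299185  0.09960939]
[386.68 219.12   6.  ] (np.int64(386), np.int64(218), np.int64(2), np.int64(4)) [ 0.49722923 -0.40427833  0.12994997]
[332.01 158.88  86.  ] (np.int64(329), np.int64(150), np.int64(7), np.int64(22)) [ 0.4910192  -0.39011739  0.1113866 ]
```

```bash
python3 - <<'E'
from h import *
t=load("top0.npz"); s=load("side0.npz")
def cloud(d,x0,x1,y0,y1):
    v,u=np.mgrid[y0:y1,x0:x1]; z=d["range_z"][y0:y1,x0:x1].astype(float)
    P=np.stack([(u-d["cx"])/d["fx"]*z,(v-d["cy"])/d["fy"]*z,z],-1)-d["t"]
    return P@d["R"],u,v
for n,d,b in (("top",t,(365,400,205,238)),("side",s,(305,355,143,215))):
    P,u,v=cloud(d,*b); z=P[...,2]
    for nm,m in (("handletop",(z>.122)&(z<.135)),("handle",(z>.085)&(z<.122)),("rim",(abs(z-.074)<.004))):
        m&=(abs(P[...,0]-.49)<.06)&(abs(P[...,1]+.395)<.06)
        Q=P[m]*1e3; 
        if len(Q)==0: continue
        print(n,nm,len(Q),"mean",Q.mean(0).round(1),"min",np.percentile(Q,3,0).round(1),"max",np.percentile(Q,97,0).round(1),"px",u[m].min(),u[m].max(),v[m].min(),v[m].max())
        if nm in("rim","handletop"):
            r=cv2.minAreaRect(Q[:,:2].astype(np.float32)); print("  rect",r)
E
```

```text
top handletop 49 mean [ 494.1 -400.7  126.8] min [ 487.5 -407.4  122.9] max [ 499.8 -393.8  130.3] px 381 388 218 224
  rect ((493.6346740722656, -400.47088623046875), (13.980034828186035, 12.361223220825195), 88.57694244384766)
top handle 23 mean [ 493.4 -394.8  105.1] min [ 487.7 -399.7   86.1] max [ 501.2 -393.6  121. ] px 378 387 218 224
top rim 300 mean [ 499.4 -399.2   73.6] min [ 474.5 -419.8   70.5] max [ 521.9 -382.1   77.2] px 371 389 208 231
  rect ((498.5326232910156, -400.65118408203125), (38.31438446044922, 49.84490203857422), 83.84347534179688)
side handletop 30 mean [ 493.3 -396.7  125.7] min [ 487.8 -405.   123. ] max [ 499.5 -391.   127.9] px 329 336 149 153
  rect ((494.6039733886719, -397.4810791015625), (16.088560104370117, 14.60979175567627), 82.49800109863281)
side handle 140 mean [ 493.2 -395.   104.1] min [ 487.5 -404.    86.1] max [ 501.  -390.9  121.1] px 327 336 152 170
side rim 187 mean [ 497.1 -394.5   73.1] min [ 474.4 -416.6   70.4] max [ 521.4 -379.5   76.9] px 315 343 169 180
  rect ((498.5761413574219, -398.4309387207031), (41.257774353027344, 49.38620376586914), 84.11019134521484)
```

The cover centre comes out at about (510.7,-55.7) from the top view and (507.9,-52.9) from the side view, with yaw about +3.4°. The stand yaw is about -6° and the handle is at about (493.5,-399.5). Its top reads z≈0.127, against 0.128 expected. I'll turn the gripper first.

{"fn": "apply_moves", "kwargs": {"moves": [0.085,0,0,0,0,0,0.12,0.085,0,0,0,0,0,0.12,0.085,0,0,0,0,0,0.12,0.085,0,0,0,0,0,0.12,0.085,0,0,0,0,0,0.12,0.085,0,0,0,0,0,0.12,0.085,0,0,0,0,0,0.12,0.085,0,0,0,0,0,0.12], "newtons": 60}}

```text
clock: 0.77
position: [0.2528, 0.5127, 0.226]
ee_rot: [0.001, 0.666, 0.746, -0.006]
contact_force: [0.1, -0.7, -0.3]
width: 0.0851
```

```bash
cat >> h.py <<'E'
from scipy.spatial.transform import Rotation as Ro
def st():
    from rig import manip
    s=manip.get_state(); q=s["ee_rot"]; return s,Ro.from_quat([q[1],q[2],q[3],q[0]])
def togo(tgt,yaw_y,pitch=0.0):
    """target TCP, jaw axis yaw deg (tool down)"""
    s,R=st(); y=np.array([np.cos(np.radians(yaw_y)),np.sin(np.radians(yaw_y)),0]); z=np.array([0,0,-1.]); x=np.cross(y,z)
    Rt=Ro.from_matrix(np.stack([x,y,z],1))
    rv=(R.inv()*Rt).as_rotvec()
    d=np.asarray(tgt)-s["position"]
    yy=R.as_matrix()[:,1]
    print("clk %.2f pos"%s["clock"],(s["position"]*1e3).round(1),"yaw_y %.2f"%np.degrees(np.arctan2(yy[1],yy[0])),"tilt z",R.as_matrix()[:,2].round(4),"F",s["contact_force"].round(2),"M",s["moment"].round(3),"w %.4f"%s["width"])
    print("world d mm",(d*1e3).round(1),"tool d (now axes)",(R.inv().apply(d)*1e3).round(1),"tool d (target axes)",(Rt.inv().apply(d)*1e3).round(1),"rotvec",rv.round(4))
E
python3 -c "
from h import *
togo([.4935,-.3995,.16],-6)"
```

```text
clk 0.77 pos [252.8 512.7 226. ] yaw_y 6.53 tilt z [-0.0062 -0.0095 -0.9999] F [ 0.06 -0.72 -0.25] M [ 0.005  0.017 -0.02 ] w 0.0851
world d mm [ 240.7 -912.2  -66. ] tool d (now axes) [-933.1  135.9   73.2] tool d (target axes) [-882.1  334.7   66. ] rotvec [-0.0063  0.0095  0.2187]
```

{"fn": "apply_moves", "kwargs": {"moves": [0.085,0,0,0,-0.003,0.005,0.11,0.085,0,0,0,-0.003,0.005,0.11,0.085,-0.02,0.008,0,0,0,0,0.085,-0.036,0.014,0,0,0,0,0.085,-0.036,0.014,0,0,0,0,0.085,-0.036,0.014,0,0,0,0,0.085,-0.036,0.014,0,0,0,0,0.085,-0.036,0.014,0,0,0,0]}}

```text
clock: 1.43
position: [0.3052, 0.3036, 0.2203]
ee_rot: [-0.001, 0.745, 0.667, -0.002]
contact_force: [1.4, 0.3, 1.1]
width: 0.085
```

{"fn": "apply_moves", "kwargs": {"moves": [0.085,-0.036,0.014,0,0,0,0,0.085,-0.036,0.014,0,0,0,0,0.085,-0.036,0.014,0,0,0,0,0.085,-0.036,0.014,0,0,0,0,0.085,-0.036,0.014,0,0,0,0,0.085,-0.036,0.014,0,0,0,0,0.085,-0.036,0.014,0,0,0,0,0.085,-0.036,0.014,0,0,0,0]}}

```text
clock: 2.1
position: [0.3826, -0.0093, 0.219]
ee_rot: [-0.001, 0.744, 0.669, -0.002]
contact_force: [1.3, -0.0, -0.1]
width: 0.0851
```

```bash
python3 -c "
from h import *
togo([.4935,-.3995,.16],-6)"
```

```text
clk 2.10 pos [382.6  -9.3 219. ] yaw_y -6.07 tilt z [-0.0046 -0.001  -1.    ] F [ 1.35 -0.03 -0.05] M [-0.044 -0.045 -0.004] w 0.0851
world d mm [ 110.9 -390.2  -59. ] tool d (now axes) [-376.1  151.8   58.9] tool d (target axes) [-376.4  151.1   59. ] rotvec [-0.0045  0.0015 -0.0013]
```

{"fn": "apply_moves", "kwargs": {"moves": [0.085,-0.036,0.0145,0,0,0,0,0.085,-0.036,0.0145,0,0,0,0,0.085,-0.036,0.0145,0,0,0,0,0.085,-0.036,0.0145,0,0,0,0,0.085,-0.036,0.0145,0,0,0,0,0.085,-0.036,0.0145,0,0,0,0,0.085,-0.036,0.0145,0,0,0,0,0.085,-0.036,0.0145,0,0,0,0]}}

```text
clock: 2.77
position: [0.4645, -0.3239, 0.2165]
ee_rot: [-0.003, 0.746, 0.666, -0.001]
contact_force: [0.5, 0.3, 0.1]
width: 0.0846
```

{"fn": "apply_moves", "kwargs": {"moves": [0.085,-0.03,0.012,0,0,0,0,0.085,-0.02,0.008,0,0,0,0,0.085,-0.01,0.004,0.01,0,0,0,0.085,0,0,0.01,0,0,0,0.085,0,0,0.01,0,0,0,0.085,0,0,0.01,0,0,0,0.085,0,0,0,0,0,0,0.085,0,0,0,0,0,0]}}

```text
clock: 3.43
position: [0.4796, -0.3918, 0.1657]
ee_rot: [-0.008, 0.747, 0.664, -0.002]
contact_force: [0.8, 0.7, -0.1]
width: 0.0848
```

```bash
python3 -c "
from h import *
togo([.4935,-.3995,.088],-6)"
```

```text
clk 3.43 pos [ 479.6 -391.8  165.7] yaw_y -6.73 tilt z [-0.0131  0.0096 -0.9999] F [ 0.79  0.65 -0.09] M [ 0.003 -0.01   0.005] w 0.0848
world d mm [ 13.9  -7.7 -77.7] tool d (now axes) [-6.6 15.8 77.4] tool d (target axes) [-6.2 14.6 77.7] rotvec [-0.0141 -0.0081 -0.0127]
```

{"fn": "apply_moves", "kwargs": {"moves": [0.085,-0.0032,0.0075,0,-0.007,-0.004,-0.006,0.085,-0.0032,0.0075,0.004,-0.007,-0.004,-0.006,0.085,0,0,0.01,0,0,0,0.085,0,0,0.01,0,0,0,0.085,0,0,0.01,0,0,0,0.085,0,0,0.01,0,0,0,0.085,0,0,0,0,0,0,0.085,0,0,0,0,0,0]}}

```text
clock: 4.1
position: [0.4961, -0.3969, 0.1184]
ee_rot: [0.001, 0.742, 0.671, 0.001]
contact_force: [0.3, 0.3, 0.6]
width: 0.0848
```

```bash
python3 - <<'E'
from h import *
from rig import imaging
togo([.4935,-.3995,.088],-6)
for n in ("top","side"):
    d=imaging.get_image(n); np.savez(n+"1.npz",**d)
    c=d["image"][195:245,350:410] if n=="top" else d["image"][110:220,275:385]
    cv2.imwrite(f"pics/{n}1.png",cv2.resize(c,None,fx=5,fy=5,interpolation=cv2.INTER_CUBIC)[:,:,::-1])
E
```

```text
clk 4.10 pos [ 496.1 -396.9  118.4] yaw_y -5.73 tilt z [ 0.0027 -0.0014 -1.    ] F [0.26 0.3  0.64] M [-0.025 -0.031 -0.046] w 0.0848
world d mm [ -2.6  -2.6 -30.4] tool d (now axes) [-2.8 -2.4 30.4] tool d (target axes) [-2.9 -2.3 30.4] rotvec [0.0028 0.0011 0.0047]
```

View pics/side1.png

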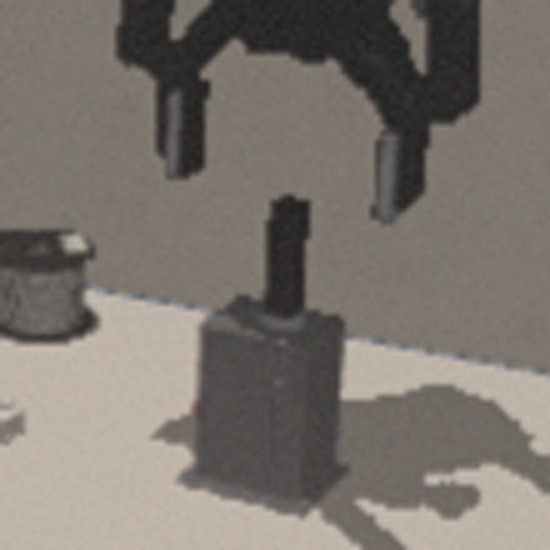

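The jaws straddle the handle at crop (287,255), with the finger tips above it. I'll descend and close.

{"fn": "apply_moves", "kwargs": {"moves": [0.085,-0.0028,-0.0024,0.008,0,0,0.004,0.085,0,0,0.009,0,0,0,0.085,0,0,0.008,0,0,0,0.085,0,0,0.001,0,0,0,0.085,0,0,0,0,0,0,0.014,0,0,0,0,0,0,0.01,0,0,0,0,0,0,0.01,0,0,0,0,0,0], "newtons": 20}}

```text
clock: 4.87
position: [0.4935, -0.4009, 0.0911]
ee_rot: [0.003, 0.743, 0.669, 0.001]
contact_force: [-0.7, -0.2, 0.6]
width: 0.051
```

```bash
python3 -c "
from h import *
togo([.4935,-.3995,.088],-6)"
```

```text
clk 4.87 pos [ 493.5 -400.9   91.1] yaw_y -6.03 tilt z [ 0.0044 -0.0033 -1.    ] F [-0.67 -0.18  0.59] M [-0.002 -0.017 -0.025] w 0.0510
world d mm [ 0.   1.4 -3.1] tool d (now axes) [ 1.4 -0.1  3.1] tool d (target axes) [ 1.4 -0.1  3.1] rotvec [ 0.0047  0.0028 -0.0006]
```

{"fn": "apply_moves", "kwargs": {"moves": [0.04,0.0014,0,0.0025,0.004,0.003,0,0.02,0,0,0.0005,0,0,0,0.01,0,0,0,0,0,0,0.01,0,0,0,0,0,0,0.01,0,0,0,0,0,0,0.01,0,0,0,0,0,0,0.01,0,0,0,0,0,0,0.01,0,0,0,0,0,0], "newtons": 20}}

```text
clock: 5.53
position: [0.4942, -0.3997, 0.0887]
ee_rot: [0.001, 0.743, 0.669, 0.0]
contact_force: [0.6, -0.9, -1.0]
width: 0.0139
```

```bash
python3 -c "
from h import *
togo([.4935,-.3995,.088],-6)"
```

```text
clk 5.53 pos [ 494.2 -399.7   88.7] yaw_y -6.01 tilt z [ 1.7e-03 -9.0e-04 -1.0e+00] F [ 0.6  -0.88 -0.97] M [-0.023 -0.019  0.028] w 0.0139
world d mm [-0.7  0.2 -0.7] tool d (now axes) [ 0.1 -0.8  0.7] tool d (target axes) [ 0.1 -0.8  0.7] rotvec [ 0.0017  0.0007 -0.0002]
```

{"fn": "apply_moves", "kwargs": {"moves": [0.008,0,0,0,0,0,0,0.008,0,0,0,0,0,0,0.008,0,0,0,0,0,0,0.008,0,0,-0.005,0,0,0,0.008,0,0,-0.012,0,0,0,0.008,0,0,-0.02,0,0,0,0.008,0,0,-0.02,0,0,0,0.008,0,0,-0.02,0,0,0], "newtons": 100}}

```text
clock: 6.2
position: [0.4914, -0.3967, 0.1631]
ee_rot: [-0.006, 0.743, 0.669, 0.0]
contact_force: [0.6, 0.5, -1.3]
width: 0.0124
```

{"fn": "apply_moves", "kwargs": {"moves": [0.008,0,0,-0.02,0,0,0,0.008,0,0,-0.018,0,0,0,0.008,0,0,-0.01,0,0,0,0.008,0,0,0,0,0,0,0.008,0,0,0,0,0,0,0.008,0,0,0,0,0,0,0.008,0,0,0,0,0,0,0.008,0,0,0,0,0,0]}}

```text
clock: 6.87
position: [0.4919, -0.3972, 0.2164]
ee_rot: [-0.004, 0.743, 0.669, 0.0]
contact_force: [-0.0, 0.0, -1.4]
width: 0.0129
```

```bash
python3 - <<'E'
from h import *
from rig import imaging
togo([.4935,-.3995,.2],-6)
for n in ("top","side"):
    d=imaging.get_image(n); np.savez(n+"2.npz",**d)
    c=d["image"][195:245,350:410] if n=="top" else d["image"][70:200,285:375]
    cv2.imwrite(f"pics/{n}2.png",cv2.resize(c,None,fx=5,fy=4.6,interpolation=cv2.INTER_CUBIC)[:,:,::-1])
E
```

```text
clk 6.87 pos [ 491.9 -397.2  216.4] yaw_y -6.03 tilt z [-0.0046  0.0063 -1.    ] F [-0.04  0.01 -1.41] M [-0.021 -0.044 -0.027] w 0.0129
world d mm [  1.6  -2.3 -16.4] tool d (now axes) [-2.2  1.9 16.4] tool d (target axes) [-2.1  1.8 16.4] rotvec [-0.0052 -0.0058 -0.0005]
```

View pics/side2.png

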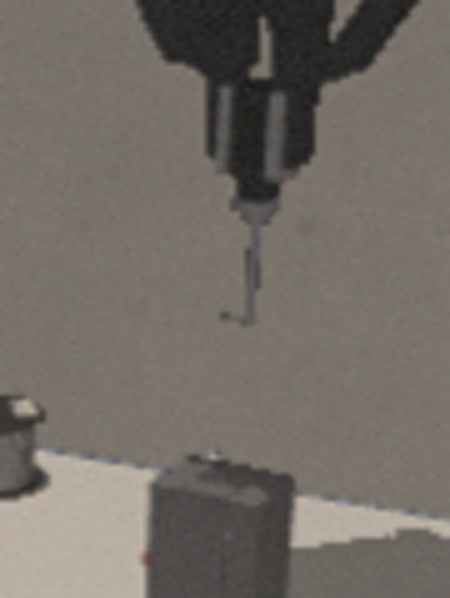

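The pick hangs from the jaws with its foot at crop (247,322) and the prong pointing left, which is world +x. Next I'll estimate the shank length.

```bash
python3 - <<'E'
from h import *
s=load("side2.npz"); t=load("top2.npz")
ax=np.array([.4919,-.3972])
for z in (.2017,.1517,.1357): print(z,proj(s,[*ax,z]),"tip",proj(s,[ax[0]+.013*np.cos(-.105),ax[1]+.013*np.sin(-.105),z+.0016]))
g=cv2.cvtColor(s["image"],cv2.COLOR_RGB2GRAY).astype(int)
print(g[104:146,326:346])
E
```

```text
0.2017 [335.41543765 114.38020312] tip [329.4506975  112.55728065]
0.1517 [333.94650573 138.80426126] tip [328.13667272 136.88491253]
0.1357 [333.49164683 146.36723952] tip [327.72970328 144.41947576]
[[110  82  86  89  67  42  35  32  32  37  35  42  87  92  88  62  44  35
   39  37]
 [117 109  99  89  62  44  42  31  39  37  31  45  85  91  84  63  43  43
   39  64]
 [113 114  96  88  64  43  35  41  40  33  39  43  84  92  83  69  54  53
   67 108]
 [113 112  94  87  79  47  41  37  43  38  41  53  88  92  90  82  85  76
   86 111]
 [115 116 113 115 115  83  47  39  38  33  43  48  76  84  84  82  89  86
  105 117]
 [115 113 117 117 118 116  70  36  41  41  32  42  56  62  68  82 106 114
  117 115]
 [116 113 116 115 117 116  68  41  31  40  40  37  39  37  48 102 116 121
  118 117]
 [117 114 113 115 119 120  68  38  37  37  41  41  38  37  45 104 116 117
  118 116]
 [118 114 113 114 119 110  68  42  38  37  33  40  40  35  60 109 116 115
  118 119]
 [118 111 116 117 114  84  69  59  54  50  49  48  49  59  80 111 116 117
  114 114]
 [116 113 115 117 114  82  78  81  85  84  74  74
[... 1971 characters left out ...]
 117 117
  117 117]
 [115 118 115  81  81 107 111 110  96  90 112 116 115 120 117 114 115 118
  115 114]
 [118 114 113  94  96 100 101  92  91  95 110 117 119 116 117 116 115 115
  117 114]
 [118 116 117 115 114 118 115  91  95 100 114 115 118 119 118 117 115 116
  115 117]
 [116 117 117 117 119 117 118 114 114 117 117 118 120 114 118 116 119 118
  117 115]
 [114 115 117 119 115 116 112 118 117 116 114 117 117 115 116 117 118 116
  114 117]
 [116 117 113 116 114 117 115 118 116 118 114 119 117 118 115 116 118 118
  117 117]
 [117 119 114 117 117 115 117 116 116 114 116 120 116 118 116 117 119 117
  117 119]
 [117 116 119 113 116 117 115 117 116 115 118 115 114 116 116 117 115 118
  115 116]]
```

```bash
python3 - <<'E'
from h import *
a=np.radians(3.35); Rz=np.array([[np.cos(a),-np.sin(a)],[np.sin(a),np.cos(a)]])
for n,C in (("top",(.5107,-.0557)),("side",(.5079,-.0529))):
    d=load(n+"0.npz")
    def B(x,y,z): return proj(d,[*(np.array(C)+Rz@np.array([x,y])*1e-3),z*1e-3])
    x0,y0,x1,y1=(195,190,255,250) if n=="top" else (195,255,290,320)
    f=10 if n=="top" else 8
    im=cv2.resize(d["image"][y0:y1,x0:x1],None,fx=f,fy=f,interpolation=cv2.INTER_CUBIC)[:,:,::-1].copy()
    def P(p): return tuple(int(round((p[i]+.5-(x0,y0)[i])*f)) for i in (0,1))
    for ys in (-5.5,5.5):
        cv2.line(im,P(B(-48,ys,24)),P(B(-18,ys,24)),(0,0,255),1)
    for sx,sy in ((1,1),(1,-1),(-1,-1),(-1,1)):
        cv2.circle(im,P(B(48*sx,48*sy,24)),4,(0,255,0),1)
    for an in range(0,360,6):
        cv2.circle(im,P(B(28*np.cos(np.radians(an)),28*np.sin(np.radians(an)),26.5)),1,(255,0,0),-1)
    cv2.circle(im,P(B(33*np.cos(np.radians(152)),33*np.sin(np.radians(152)),31.6)),4,(255,255,0),1)
    cv2.imwrite(f"pics/ov_{n}.png",im)
E
```

```text
(no output)
```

View pics/ov_top.png

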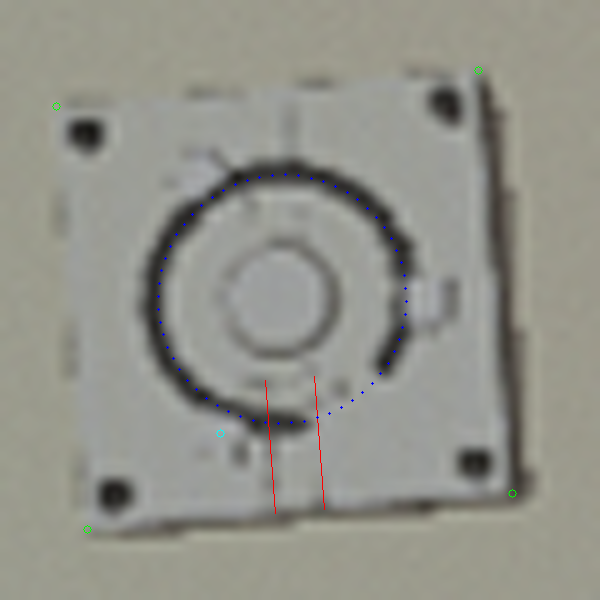

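View pics/ov_side.png

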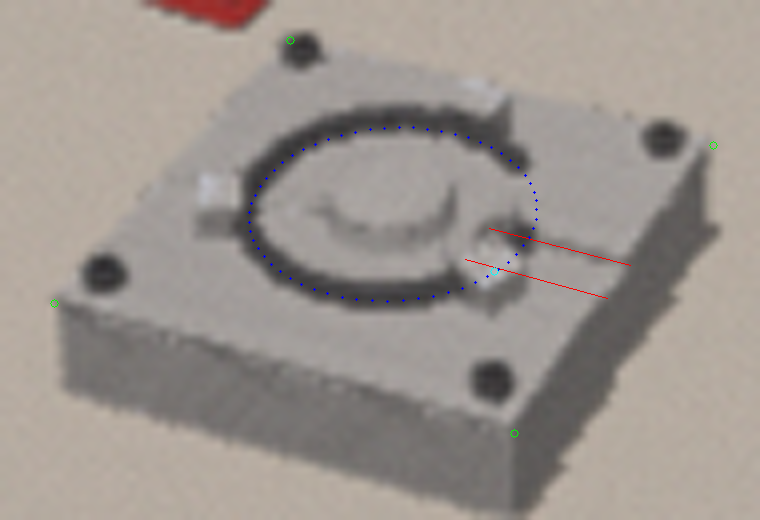

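{"fn": "apply_moves", "kwargs": {"moves": [0.008,0.01,0,0,-0.003,-0.003,-0.082,0.008,0.02,0,0,-0.003,-0.003,-0.082,0.008,0.035,-0.001,0,0,0,0,0.008,0.04,-0.001,0,0,0,0,0.008,0.04,-0.001,0,0,0,0,0.008,0.04,-0.001,0,0,0,0,0.008,0.04,-0.001,0,0,0,0,0.008,0.035,-0.001,0,0,0,0]}}

```text
clock: 7.63
position: [0.4714, -0.1371, 0.2091]
ee_rot: [-0.001, 0.688, 0.726, -0.001]
contact_force: [0.5, 0.5, -1.4]
width: 0.0126
```

```bash
python3 -c "
from h import *
togo([.4624,-.0571,.17],3.4)"
```

```text
clk 7.63 pos [ 471.4 -137.1  209.1] yaw_y 3.13 tilt z [-3.7e-03  4.0e-04 -1.0e+00] F [ 0.49  0.48 -1.36] M [ 0.042 -0.023  0.068] w 0.0126
world d mm [ -9.   80.  -39.1] tool d (now axes) [80.3 -4.5 39.1] tool d (target axes) [80.4 -4.3 39.1] rotvec [-0.0037 -0.0006 -0.0047]
```

{"fn": "apply_moves", "kwargs": {"moves": [0.008,0.025,-0.001,0.005,-0.003,0,-0.004,0.008,0.02,-0.001,0.005,0,0,0,0.008,0.012,-0.001,0.006,0,0,0,0.008,0.006,-0.001,0.008,0,0,0,0.008,0.002,0,0.008,0,0,0,0.008,0,0,0.004,0,0,0,0.008,0,0,0,0,0,0,0.008,0,0,0,0,0,0]}}

```text
clock: 8.3
position: [0.4594, -0.0622, 0.1692]
ee_rot: [-0.003, 0.683, 0.73, -0.0]
contact_force: [0.1, 0.7, -0.9]
width: 0.0127
```

```bash
python3 -c "
from h import *
togo([.4624,-.0571,.116],3.4)"
```

```text
clk 8.30 pos [459.4 -62.2 169.2] yaw_y 3.81 tilt z [-0.0047  0.0042 -1.    ] F [ 0.12  0.72 -0.85] M [0.006 0.004 0.038] w 0.0127
world d mm [  3.    5.1 -53.2] tool d (now axes) [ 4.7  3.5 53.2] tool d (target axes) [ 4.9  3.3 53.2] rotvec [-0.0044 -0.0045  0.0072]
```

{"fn": "apply_moves", "kwargs": {"moves": [0.008,0.0025,0.0017,0.008,-0.002,-0.002,0.004,0.008,0.0025,0.0017,0.012,-0.002,-0.002,0.003,0.008,0,0,0.012,0,0,0,0.008,0,0,0.01,0,0,0,0.008,0,0,0.006,0,0,0,0.008,0,0,0.002,0,0,0,0.008,0,0,0,0,0,0,0.008,0,0,0,0,0,0]}}

```text
clock: 8.97
position: [0.4667, -0.062, 0.1162]
ee_rot: [0.003, 0.689, 0.725, 0.001]
contact_force: [0.6, 0.8, -0.5]
width: 0.013
```

```bash
python3 - <<'E'
from h import *
from rig import imaging
togo([.4624,-.0571,.112],3.4)
for n in ("top","side"):
    d=imaging.get_image(n); np.savez(n+"3.npz",**d)
    x0,y0,x1,y1=(195,190,255,250) if n=="top" else (200,220,300,300)
    cv2.imwrite(f"pics/{n}3.png",cv2.resize(d["image"][y0:y1,x0:x1],None,fx=7,fy=7,interpolation=cv2.INTER_CUBIC)[:,:,::-1])
E
```

```text
clk 8.97 pos [466.7 -62.  116.2] yaw_y 2.87 tilt z [ 0.0047 -0.0025 -1.    ] F [ 0.59  0.83 -0.48] M [0.016 0.068 0.03 ] w 0.0130
world d mm [-4.3  4.9 -4.2] tool d (now axes) [ 5.1 -4.   4.2] tool d (target axes) [ 5.2 -4.   4.2] rotvec [ 0.0046  0.0027 -0.0092]
```

View pics/side3.png

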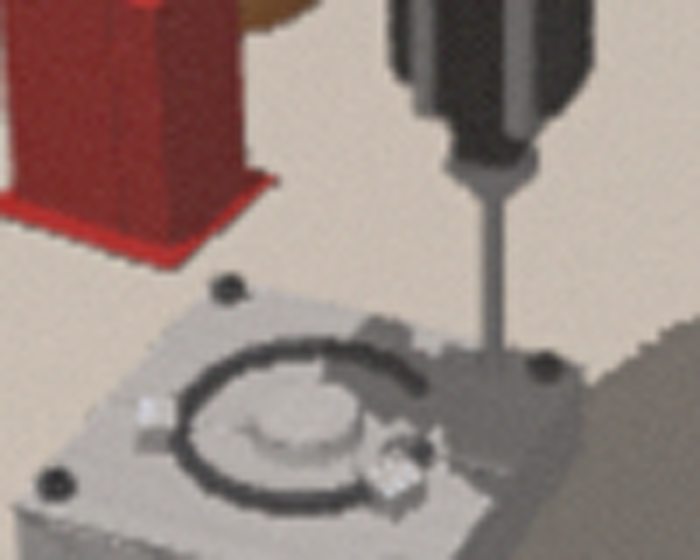

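View pics/top3.png

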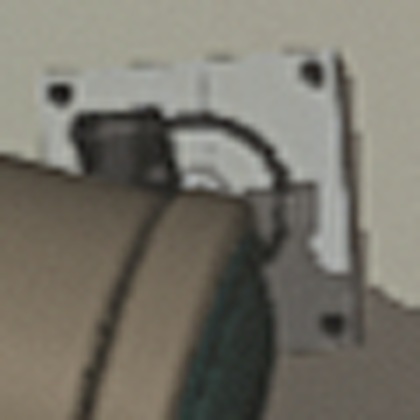

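```bash
python3 - <<'E'
from h import *
s=load("side3.npz")
a=[.4667,-.062]
for dz in (.0143-.029,-.03,-.0645,-.0655): print(dz,proj(s,[*a,.1162+dz]).round(2), "depth",(s["R"]@np.array([*a,.1162+dz])+s["t"])[2].round(4))
g=cv2.cvtColor(s["image"],cv2.COLOR_RGB2GRAY).astype(int)
print(g[236:276,262:280]); print((s["range_z"][236:276:2,266:276]*1000).astype(int))
E
```

```text
-0.014700000000000001 [269.48 243.58] depth 0.6952
-0.03 [269.55 252.34] depth 0.7024
-0.0645 [269.69 271.43] depth 0.7185
-0.0655 [269.69 271.97] depth 0.719
[[ 95  74  55  44  50  51  51  53  50  56  96 106 102  94  81  66  83 106]
 [161 129  77  51  48  45  52  45  47  57  97 108 102  95  90  99 145 183]
 [191 166  99  50  49  42  46  47  46  58  91 102 102  93  91 131 179 192]
 [190 189 129  66  50  50  47  49  52  48  68  86  91  87 116 178 191 190]
 [193 191 121  63  49  50  46  48  50  49  49  54  58  79 144 185 190 188]
 [191 187 112  61  49  52  46  45  52  51  52  49  55  85 114 178 191 190]
 [192 165 113  68  58  56  52  52  45  51  52  52  71  86  99 178 190 191]
 [188 146 104  89  81  78  72  60  64  61  63  68  89  90 103 177 188 191]
 [188 154 115  97  93  93  93  93  91  86  89  94  95  95 123 180 189 193]
 [191 188 159 116 105 102 101 101 101 103 103 100 103 115 160 188 192 186]
 [192 190 187 160 140 108 102 103 101 100 101 105 130 162 185 193 188 190]
 [190 193 191 189 187 138 106  99 101 100 105 133 178 190 189 190 188 189]
 [188 191 192 195 192 172 138 105 100 102
[... 2220 characters left out ...]
87 689 693]
 [687 689 689 686 687 688 687 685 687 687]
 [687 687 686 685 685 687 687 687 688 881]
 [871 875 695 693 691 692 695 873 874 872]
 [867 871 867 697 698 700 865 867 867 868]
 [863 861 862 699 701 699 862 861 861 860]
 [856 856 853 704 700 702 858 855 855 854]
 [849 850 850 704 704 704 849 848 850 849]
 [846 843 843 706 703 705 845 844 843 843]
 [837 839 840 707 706 709 839 837 839 837]
 [833 833 834 709 709 709 832 833 833 831]
 [829 830 827 710 712 710 828 827 826 827]
 [822 819 822 713 708 712 823 822 822 823]
 [774 775 816 715 712 713 818 816 818 817]
 [720 721 770 713 716 717 769 769 770 770]
 [765 765 719 717 717 719 767 765 768 762]
 [759 760 759 761 757 759 760 761 760 759]]
```

```bash
python3 - <<'E'
from h import *
s=load("side0.npz")
px=[(232.37,260.8),(277.64,271.9),(207.62,288.67),(256.33,302.12)]
for du,dv in((.4,.9),(.4,.7),(.4,1.1)):
    Q=np.array([onz(s,u-du,v-dv,.028) for u,v in px])*1e3; print(du,dv,Q.mean(0).round(1))
E
```

```text
0.4 0.9 [509.7 -54.6  28. ]
0.4 0.7 [509.4 -54.2  28. ]
0.4 1.1 [509.9 -55.1  28. ]
```

{"fn": "apply_moves", "kwargs": {"moves": [0.008,0.0022,-0.002,0.004,0.002,0.001,-0.005,0.008,0.0022,-0.002,0.004,0.002,0.001,-0.004,0.008,0,0,0.004,0,0,0,0.008,0,0,0.003,0,0,0,0.008,0,0,0.002,0,0,0,0.008,0,0,0,0,0,0,0.008,0,0,0,0,0,0,0.008,0,0,0,0,0,0]}}

```text
clock: 9.73
position: [0.463, -0.0574, 0.0991]
ee_rot: [0.002, 0.685, 0.728, 0.001]
contact_force: [0.7, 1.0, -0.7]
width: 0.0125
```

```bash
python3 -c "
from h import *
togo([.4631,-.0577,.092],3.4)"
```

```text
clk 9.73 pos [463.  -57.4  99.1] yaw_y 3.47 tilt z [ 0.0038 -0.0014 -1.    ] F [ 0.67  1.   -0.71] M [ 0.04   0.037 -0.036] w 0.0125
world d mm [ 0.1 -0.3 -7.1] tool d (now axes) [-0.3  0.   7.1] tool d (target axes) [-0.3  0.1  7.1] rotvec [0.0037 0.0017 0.0012]
```

{"fn": "apply_moves", "kwargs": {"moves": [0.008,0,0,0.003,0.003,0.001,0,0.008,0,0,0.003,0,0,0,0.008,0,0,0,0,0,0,0.008,0,0,0,0,0,0,0.008,0,0,0,0,0,0,0.008,0,0,0,0,0,0,0.008,0,0,0,0,0,0,0.008,0,0,0,0,0,0]}}

```text
clock: 10.4
position: [0.4636, -0.0576, 0.0928]
ee_rot: [0.001, 0.685, 0.728, 0.0]
contact_force: [0.5, -0.8, -0.3]
width: 0.0126
```

```bash
python3 - <<'E'
from h import *
from rig import imaging
togo([.4631,-.0577,.092],3.4)
d=imaging.get_image("side"); np.savez("side4.npz",**d)
x0,y0,x1,y1=(215,225,300,300)
cv2.imwrite(f"pics/side4.png",cv2.resize(d["image"][y0:y1,x0:x1],None,fx=9,fy=8,interpolation=cv2.INTER_CUBIC)[:,:,::-1])
E
```

```text
clk 10.40 pos [463.6 -57.6  92.8] yaw_y 3.46 tilt z [ 1.4e-03 -8.0e-04 -1.0e+00] F [ 0.48 -0.77 -0.32] M [ 0.015  0.024 -0.01 ] w 0.0126
world d mm [-0.5 -0.1 -0.8] tool d (now axes) [-0.  -0.5  0.8] tool d (target axes) [-0.  -0.5  0.8] rotvec [0.0013 0.0009 0.0011]
```

View pics/side4.png

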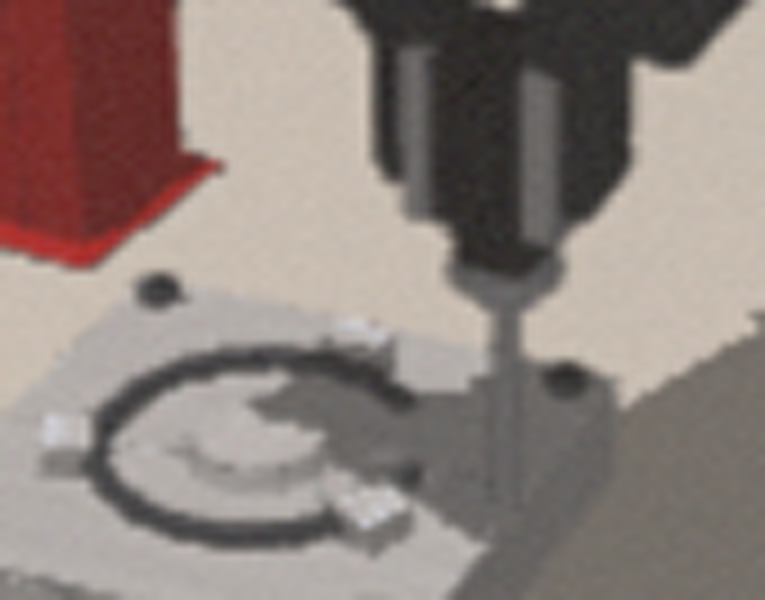

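{"fn": "apply_moves", "kwargs": {"moves": [0.008,0,-0.0005,0.001,0,0,0,0.008,0,0,0.001,0,0,0,0.008,0,0,0.001,0,0,0,0.008,0,0,0.001,0,0,0,0.008,0,0,0,0,0,0,0.008,0,0,0,0,0,0,0.008,0,0,0,0,0,0,0.008,0,0,0,0,0,0]}}

```text
clock: 11.12
position: [0.463, -0.0577, 0.0884]
ee_rot: [0.001, 0.685, 0.728, 0.0]
contact_force: [0.6, -0.8, -1.0]
width: 0.0127
```

```bash
python3 - <<'E'
from h import *
togo([.4631,-.0577,.0855],3.4)
E
```

```text
clk 11.12 pos [463.  -57.7  88.4] yaw_y 3.46 tilt z [ 1.5e-03 -9.0e-04 -1.0e+00] F [ 0.56 -0.77 -1.02] M [ 0.044  0.015 -0.021] w 0.0127
world d mm [ 0.1 -0.  -2.9] tool d (now axes) [-0.   0.1  2.9] tool d (target axes) [-0.   0.1  2.9] rotvec [0.0015 0.001  0.0011]
```

{"fn": "apply_moves", "kwargs": {"moves": [0.008,0,0,0.0005,0,0,0,0.008,0,0,0.0005,0,0,0,0.008,0,0,0.0005,0,0,0,0.008,0,0,0.0005,0,0,0,0.008,0,0,0,0,0,0,0.008,0,0,0,0,0,0,0.008,0,0,0,0,0,0,0.008,0,0,0,0,0,0]}}

```text
clock: 11.78
position: [0.4635, -0.0578, 0.0877]
ee_rot: [0.002, 0.685, 0.728, 0.001]
contact_force: [-0.5, -0.7, 1.0]
width: 0.0126
```

```bash
python3 - <<'E'
from h import *
togo([.4631,-.0577,.0855],3.4)
E
```

```text
clk 11.78 pos [463.5 -57.8  87.7] yaw_y 3.47 tilt z [ 0.0029 -0.0013 -1.    ] F [-0.52 -0.75  0.99] M [0.029 0.082 0.016] w 0.0126
world d mm [-0.4  0.1 -2.2] tool d (now axes) [ 0.1 -0.4  2.2] tool d (target axes) [ 0.1 -0.3  2.2] rotvec [0.0028 0.0015 0.0012]
```

```bash
python3 - <<'E'
from h import *
from rig import imaging
d=imaging.get_image("side"); np.savez("side5.npz",**d)
x0,y0,x1,y1=(245,262,295,300)
c=cv2.resize(d["image"][y0:y1,x0:x1],None,fx=15,fy=15,interpolation=cv2.INTER_CUBIC)[:,:,::-1].astype(float)
c=np.clip((c-70)*2.6,0,255).astype(np.uint8).copy()
a=np.radians(3.35); Rz=np.array([[np.cos(a),-np.sin(a)],[np.sin(a),np.cos(a)]]); C=np.array([.510,-.055])
def P(p): return tuple(int(round((p[i]+(.4,.9)[i]+.5-(x0,y0)[i])*15)) for i in (0,1))
def B(x,y,z): return proj(d,[*(C+Rz@np.array([x,y])*1e-3),z*1e-3])
for ys,z in ((-5.5,24),(5.5,24),(-5.5,21)): cv2.line(c,P(B(-48,ys,z)),P(B(-18,ys,z)),(0,0,255),1)
for z,col in ((21,(0,255,0)),(24,(255,0,0))): cv2.circle(c,P(proj(d,[.4635,-.0578,z*1e-3])),5,col,1); 
cv2.imwrite("pics/side5.png",c)
g=cv2.cvtColor(d["image"],cv2.COLOR_RGB2GRAY).astype(int)
print(g[270:298,262:284]); print((d["range_z"][270:298,266:277]*1000).astype(int))
E
```

```text
[[176 175 178 175 179 178 176 141 106 102  92 105 123 123 114  95  95 139
  175 184 192 191]
 [174 176 173 175 177 179 178 138 103 103  98 105 107  79  62  50  50  66
  113 152 178 183]
 [174 175 174 175 175 167 163 115 102  99  97 106 103  79  61  52  53  57
   78 104 129 152]
 [166 166 163 166 164 127 108  91  97 102  98 104 104  86  67  66  63  68
   89 100 108 154]
 [109 112 109 109 112 105 102  91  99 103  94 101 105 104  83  77  77  86
  103 108 104 139]
 [ 98 104 101 102 103 106 106  93 102 101  99 102 104 104 104 101 103 105
  105 101 101 145]
 [104 108 103 103 104 105 106  95  96 104  97 104 106 106 107 105 103 108
  103 100 104 145]
 [103 103 105 105 107 101 103  98 100 102  96 105 106 106 108 105 106 107
  103  96  99 111]
 [103 104 104 105 107 105 105  97  98 102  96 105 105 104 105 106 108 104
  103 100  99 108]
 [103 104 105 105 105 105 104 102  99 102  98 106 104 104 105 104 106 103
  100 102 104 108]
 [104 104 105 104 105 106 105  98  99 101  96 103 106 108 104 105 102  98
  100 101  97 105]
 [103 104 103 103 101 103 104  98  98 101  96 103 106 105 104 104 100  97
  1
[... 2121 characters left out ...]
 740 739 738 720 719 720 740 739 738 742]
 [736 737 737 737 718 721 722 736 735 737 743]
 [734 737 735 737 722 722 722 735 736 742 746]
 [738 735 735 732 721 721 723 733 738 736 746]
 [730 729 737 735 723 724 723 730 739 744 745]
 [729 728 729 727 726 722 724 733 739 743 748]
 [731 730 727 728 723 726 725 733 738 743 750]
 [725 727 730 730 726 727 727 736 740 747 750]
 [721 722 724 723 727 727 732 738 742 746 748]
 [719 718 719 718 727 729 732 737 742 746 750]
 [717 719 718 722 725 728 733 739 741 747 749]
 [716 715 717 722 726 726 734 739 744 748 754]
 [710 712 718 723 726 732 735 741 745 749 751]
 [710 713 719 723 727 732 737 743 746 750 750]
 [710 715 718 722 728 734 738 740 747 747 747]]
```

View pics/side5.png

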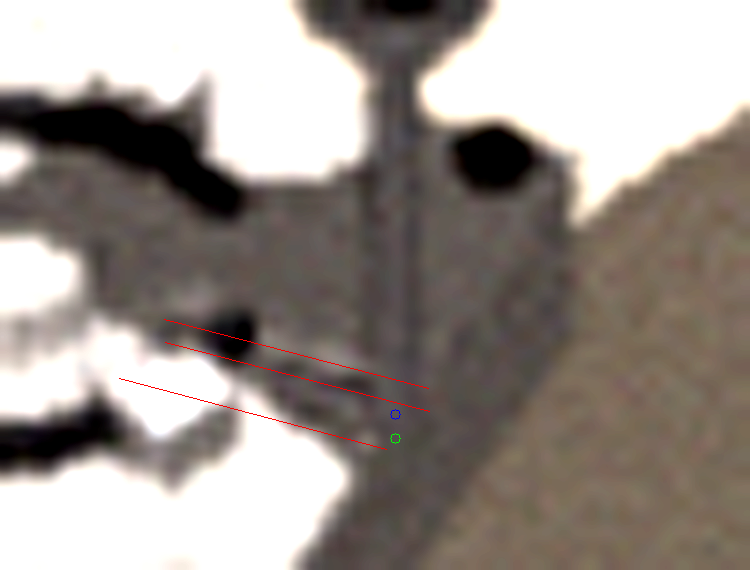

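{"fn": "apply_moves", "kwargs": {"moves": [0.008,0.0005,0,-0.0003,0,0,0,0.008,0.0006,0,0,0,0,0,0.008,0.0006,0,0,0,0,0,0.008,0.0006,0,0,0,0,0,0.008,0.0006,0,0,0,0,0,0.008,0.0006,0,0,0,0,0,0.008,0.0006,0,0,0,0,0,0.008,0.0006,0,0,0,0,0]}}

```text
clock: 12.5
position: [0.4634, -0.0538, 0.0877]
ee_rot: [0.002, 0.685, 0.729, -0.0]
contact_force: [-0.2, -2.0, -0.7]
width: 0.013
```

```bash
python3 - <<'E'
from h import *
togo([.4631,-.0577,.0877],3.4)
E
```

```text
clk 12.50 pos [463.4 -53.8  87.7] yaw_y 3.53 tilt z [ 0.0029 -0.0037 -1.    ] F [-0.23 -1.96 -0.69] M [-0.551  0.078  0.021] w 0.0130
world d mm [-0.3 -3.9 -0. ] tool d (now axes) [-3.9 -0.5  0. ] tool d (target axes) [-3.9 -0.5  0. ] rotvec [0.0027 0.0039 0.0023]
```

Contact on the floor and then on the +y wall confirms the foot is in the notch. I'll re-centre in y and start inward.

{"fn": "apply_moves", "kwargs": {"moves": [0.008,-0.0015,0,0,0.001,0.002,0,0.008,-0.0015,0,0,0.001,0.001,0,0.008,0,0.001,0,0,0,0,0.008,0,0.001,0,0,0,0,0.008,0,0.001,0,0,0,0,0.008,0,0,0,0,0,0,0.008,0,0,0,0,0,0,0.008,0,0,0,0,0,0]}}

```text
clock: 13.17
position: [0.4666, -0.0559, 0.0877]
ee_rot: [-0.001, 0.685, 0.728, 0.001]
contact_force: [-1.1, -0.0, -0.2]
width: 0.0126
```

```bash
python3 - <<'E'
from h import *
togo([.4666,-.0569,.0877],3.4)
E
```

```text
clk 13.17 pos [466.6 -55.9  87.7] yaw_y 3.47 tilt z [-2.0e-04  1.7e-03 -1.0e+00] F [-1.07 -0.05 -0.15] M [0.002 0.035 0.015] w 0.0126
world d mm [-0. -1.  0.] tool d (now axes) [-1.  -0.1 -0. ] tool d (target axes) [-1.  -0.1 -0. ] rotvec [-0.0001 -0.0017  0.0012]
```

{"fn": "apply_moves", "kwargs": {"moves": [0.008,-0.001,0.001,0.0002,0,0,0,0.008,0,0.001,0.0002,0,0,0,0.008,0,0.001,0.0002,0,0,0,0.008,0,0.001,0.0002,0,0,0,0.008,0,0,0,0,0,0,0.008,0,0,0,0,0,0,0.008,0,0,0,0,0,0,0.008,0,0,0,0,0,0]}}

```text
clock: 13.83
position: [0.4705, -0.0565, 0.0877]
ee_rot: [-0.001, 0.685, 0.728, 0.0]
contact_force: [-1.2, -0.1, 2.2]
width: 0.013
```

```bash
python3 - <<'E'
from h import *
togo([.4744,-.0567,.0877],3.4)
E
```

```text
clk 13.83 pos [470.5 -56.5  87.7] yaw_y 3.48 tilt z [-0.0011  0.0018 -1.    ] F [-1.24 -0.15  2.23] M [ 0.045  0.154 -0.002] w 0.0130
world d mm [ 3.9 -0.2  0. ] tool d (now axes) [-0.4  3.9 -0. ] tool d (target axes) [-0.4  3.9 -0. ] rotvec [-0.001  -0.0019  0.0015]
```

{"fn": "apply_moves", "kwargs": {"moves": [0.008,0,0.001,0,0,0,0,0.008,0,0.001,0,0,0,0,0.008,0,0.001,0,0,0,0,0.008,0,0.001,0,0,0,0,0.008,0,0,0,0,0,0,0.008,0,0,0,0,0,0,0.008,0,0,0,0,0,0,0.008,0,0,0,0,0,0]}}

```text
clock: 14.5
position: [0.4745, -0.0563, 0.0876]
ee_rot: [-0.001, 0.685, 0.728, -0.0]
contact_force: [-1.9, -0.7, 2.3]
width: 0.0126
```

```bash
python3 - <<'E'
from h import *
from rig import imaging
togo([.4744,-.0567,.0877],3.4)
d=imaging.get_image("side"); np.savez("side6.npz",**d)
x0,y0,x1,y1=(245,262,295,300)
c=cv2.resize(d["image"][y0:y1,x0:x1],None,fx=15,fy=15,interpolation=cv2.INTER_CUBIC)[:,:,::-1].astype(float)
cv2.imwrite("pics/side6.png",np.clip((c-50)*2.2,0,255).astype(np.uint8))
E
```

```text
clk 14.50 pos [474.5 -56.3  87.6] yaw_y 3.50 tilt z [-0.0021  0.0018 -1.    ] F [-1.92 -0.67  2.26] M [-0.026  0.27   0.018] w 0.0126
world d mm [-0.1 -0.4  0.1] tool d (now axes) [-0.4 -0.2 -0.1] tool d (target axes) [-0.4 -0.2 -0.1] rotvec [-0.002  -0.0019  0.0017]
```

View pics/side6.png

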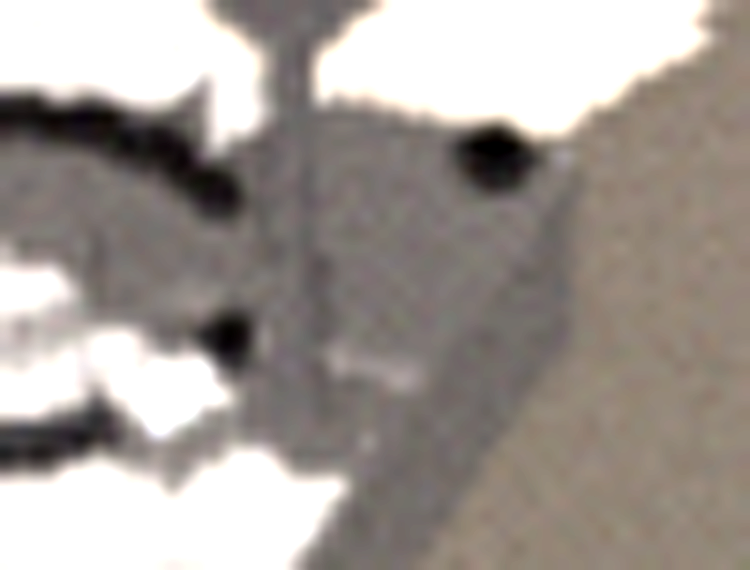

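{"fn": "apply_moves", "kwargs": {"moves": [0.008,0,0,0,0,0,0,0.008,0,0,-0.001,0,0,0,0.008,0,0,-0.001,0,0,0,0.008,0,0,-0.001,0,0,0,0.008,0,0,-0.001,0,0,0,0.008,0,0,-0.001,0,0,0,0.008,0,0,-0.001,0,0,0,0.008,0,0,-0.001,0,0,0], "newtons": 120}}

```text
clock: 15.22
position: [0.4748, -0.0568, 0.0908]
ee_rot: [-0.001, 0.685, 0.728, -0.0]
contact_force: [2.5, -0.8, -13.3]
width: 0.0117
```

```bash
python3 - <<'E'
from h import *
togo([.4744,-.0567,.0877],3.4)
E
```

```text
clk 15.22 pos [474.8 -56.8  90.8] yaw_y 3.49 tilt z [-0.0026  0.0014 -1.    ] F [  2.51  -0.83 -13.27] M [-0.326 -0.591 -0.043] w 0.0117
world d mm [-0.4  0.1 -3.1] tool d (now axes) [ 0.1 -0.4  3.1] tool d (target axes) [ 0.2 -0.4  3.1] rotvec [-0.0026 -0.0015  0.0015]
```

{"fn": "apply_moves", "kwargs": {"moves": [0.008,0,0,-0.001,0,0,0,0.008,0,0,-0.001,0,0,0,0.008,0,0,-0.001,0,0,0,0.008,0,0,-0.001,0,0,0,0.008,0,0,-0.0005,0,0,0,0.008,0,0,-0.0005,0,0,0,0.008,0,0,-0.0005,0,0,0,0.008,0,0,-0.0005,0,0,0]}}

```text
clock: 15.88
position: [0.4738, -0.0558, 0.099]
ee_rot: [-0.003, 0.685, 0.728, -0.0]
contact_force: [-0.1, 0.5, -1.6]
width: 0.0124
```

```bash
python3 - <<'E'
from h import *
from rig import imaging
togo([.4744,-.0567,.0877],3.4)
d=imaging.get_image("side"); np.savez("side7.npz",**d)
x0,y0,x1,y1=(245,262,295,300)
c=cv2.resize(d["image"][y0:y1,x0:x1],None,fx=15,fy=15,interpolation=cv2.INTER_CUBIC)[:,:,::-1].astype(float)
cv2.imwrite("pics/side7.png",np.clip((c-50)*2.2,0,255).astype(np.uint8))
E
```

```text
clk 15.88 pos [473.8 -55.8  99. ] yaw_y 3.46 tilt z [-0.0046  0.0033 -1.    ] F [-0.05  0.54 -1.59] M [-0.005 -0.016  0.018] w 0.0124
world d mm [  0.6  -0.9 -11.3] tool d (now axes) [-0.9  0.6 11.3] tool d (target axes) [-0.9  0.5 11.3] rotvec [-0.0044 -0.0036  0.0011]
```

View pics/side7.png

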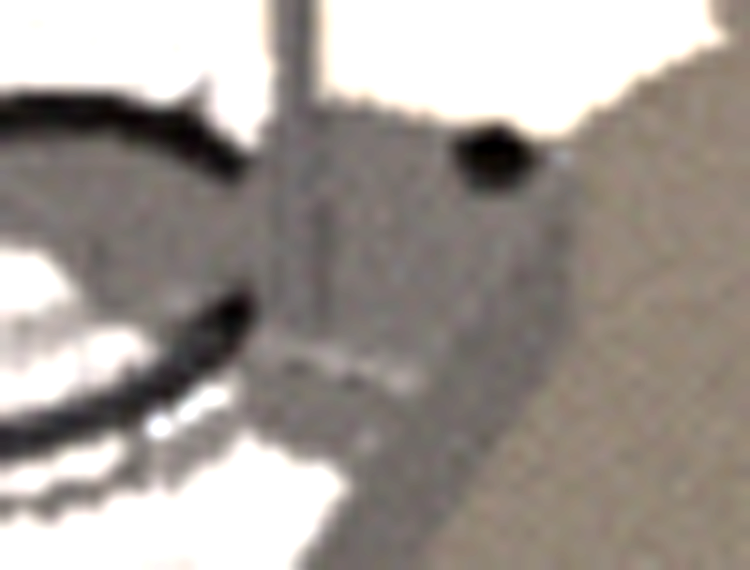

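The ring end has sprung out and now lies over the lug, with its end at crop (235,310). I'll lower the prong a little to hand the ring over, then back out along the notch.

{"fn": "apply_moves", "kwargs": {"moves": [0.008,-0.0004,0.0003,0.001,-0.002,-0.002,0,0.008,-0.0004,0.0003,0.0015,-0.002,-0.001,0,0.008,0,0,0.0015,0,0,0,0.008,0,0,0.0015,0,0,0,0.008,0,0,0.0015,0,0,0,0.008,0,0,0.001,0,0,0,0.008,0,0,0,0,0,0,0.008,0,0,0,0,0,0]}}

```text
clock: 16.6
position: [0.4757, -0.057, 0.0915]
ee_rot: [0.001, 0.685, 0.728, 0.001]
contact_force: [0.4, 1.2, -0.9]
width: 0.0124
```

```bash
python3 - <<'E'
from h import *
from rig import imaging
togo([.4744,-.0567,.0895],3.4)
d=imaging.get_image("side"); np.savez("side8.npz",**d)
x0,y0,x1,y1=(245,262,295,300)
c=cv2.resize(d["image"][y0:y1,x0:x1],None,fx=15,fy=15,interpolation=cv2.INTER_CUBIC)[:,:,::-1].astype(float)
cv2.imwrite("pics/side8.png",np.clip((c-50)*2.2,0,255).astype(np.uint8))
E
```

```text
clk 16.60 pos [475.7 -57.   91.5] yaw_y 3.47 tilt z [ 3.2e-03 -6.0e-04 -1.0e+00] F [ 0.44  1.25 -0.88] M [0.034 0.049 0.018] w 0.0124
world d mm [-1.3  0.3 -2. ] tool d (now axes) [ 0.3 -1.2  2. ] tool d (target axes) [ 0.3 -1.2  2. ] rotvec [0.0031 0.0008 0.0012]
```

View pics/side8.png

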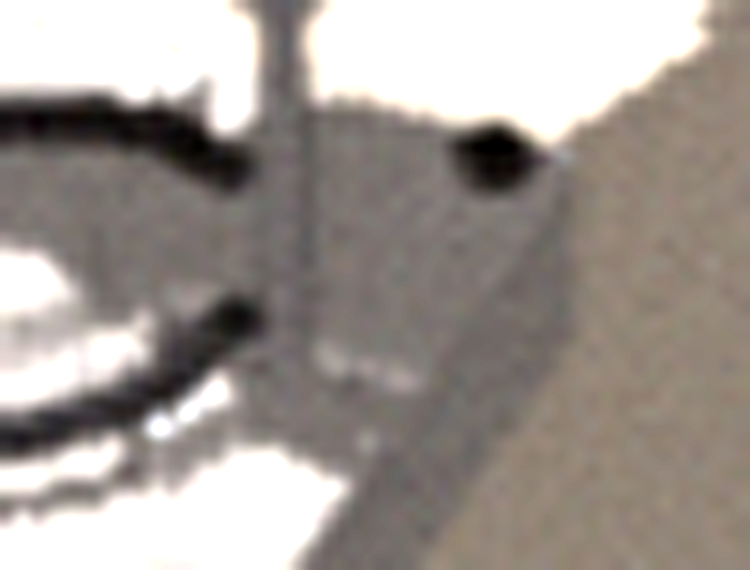

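The end stays up at crop (240,318) and the contact force is near zero. Withdrawing.

{"fn": "apply_moves", "kwargs": {"moves": [0.008,0.0002,-0.001,0.001,0.002,0,0,0.008,0,-0.0015,0.0005,0.001,0,0,0.008,0,-0.002,0,0,0,0,0.008,0,-0.002,0,0,0,0,0.008,0,-0.003,0,0,0,0,0.008,0,-0.003,0,0,0,0,0.008,0,-0.003,0,0,0,0,0.008,0,-0.003,0,0,0,0]}}

```text
clock: 17.32
position: [0.4558, -0.058, 0.0898]
ee_rot: [0.0, 0.685, 0.728, -0.0]
contact_force: [-0.0, -0.5, -1.0]
width: 0.0124
```

```bash
python3 - <<'E'
from h import *
togo([.454,-.0579,.0895],3.4)
E
```

```text
clk 17.32 pos [455.8 -58.   89.8] yaw_y 3.48 tilt z [-1.e-04 -9.e-04 -1.e+00] F [-0.05 -0.47 -1.04] M [ 0.013 -0.039 -0.002] w 0.0124
world d mm [-1.8  0.1 -0.3] tool d (now axes) [ 0.2 -1.7  0.3] tool d (target axes) [ 0.2 -1.7  0.3] rotvec [-0.0001  0.0009  0.0014]
```

{"fn": "apply_moves", "kwargs": {"moves": [0.008,0,-0.002,-0.002,0,0,0,0.008,0,-0.002,-0.01,0,0,0,0.008,0,0,-0.02,0,0,0,0.008,0,0,-0.025,0,0,0,0.008,-0.01,0,-0.025,0,0,0,0.008,-0.025,0,-0.025,0,0,0,0.008,-0.035,0,-0.015,0,0,0,0.008,-0.035,0,-0.005,0,0,0]}}

```text
clock: 17.98
position: [0.4519, -0.1591, 0.2208]
ee_rot: [-0.005, 0.682, 0.731, -0.001]
contact_force: [0.5, 0.2, -0.7]
width: 0.0125
```

```bash
python3 - <<'E'
from h import *
from rig import imaging
togo([.4935,-.3995,.21],-6)
for n in ("top","side"):
    d=imaging.get_image(n); np.savez(n+"9.npz",**d)
    x0,y0,x1,y1=(195,190,255,250) if n=="top" else (195,250,295,320)
    cv2.imwrite(f"pics/{n}9.png",cv2.resize(d["image"][y0:y1,x0:x1],None,fx=8,fy=8,interpolation=cv2.INTER_CUBIC)[:,:,::-1])
E
```

```text
clk 17.98 pos [ 451.9 -159.1  220.8] yaw_y 3.98 tilt z [-0.0086  0.0046 -1.    ] F [ 0.46  0.22 -0.7 ] M [-0.087 -0.056  0.028] w 0.0125
world d mm [  41.6 -240.4  -10.8] tool d (now axes) [-242.8   24.9    9.3] tool d (target axes) [-234.8   66.5   10.8] rotvec [-0.0087 -0.0045  0.1741]
```

View pics/side9.png

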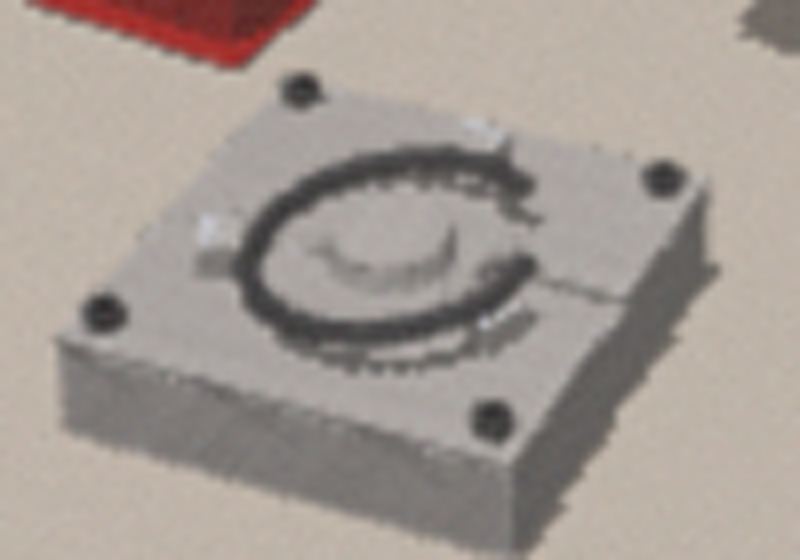

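View pics/top9.png

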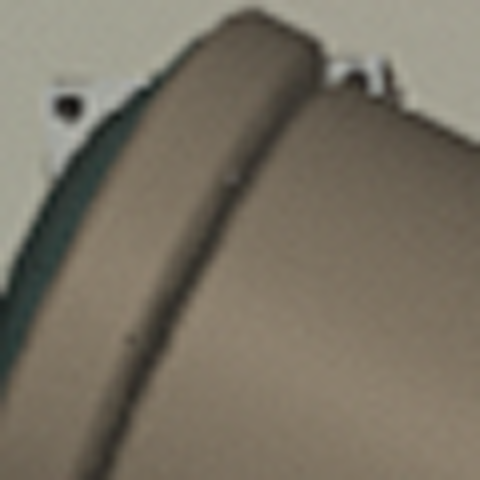

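The ring end sits on top of the lug: it reaches crop (525,265) and its shadow shows below it. Now I'll return the pick.

{"fn": "apply_moves", "kwargs": {"moves": [0.008,-0.03,0,0,-0.004,-0.002,0.087,0.008,-0.035,0.004,0,-0.004,-0.002,0.087,0.008,-0.037,0.012,0,0,0,0,0.008,-0.037,0.012,0,0,0,0,0.008,-0.03,0.012,0,0,0,0,0.008,-0.02,0.01,0,0,0,0,0.008,-0.01,0.005,0,0,0,0,0.008,-0.003,0,0,0,0,0]}}

```text
clock: 18.75
position: [0.49, -0.3733, 0.2168]
ee_rot: [-0.003, 0.748, 0.663, 0.001]
contact_force: [0.4, 0.5, -1.0]
width: 0.0123
```

```bash
python3 - <<'E'
from h import *
togo([.4936,-.3996,.155],-6)
E
```

```text
clk 18.75 pos [ 490.  -373.3  216.8] yaw_y -6.92 tilt z [-0.0027  0.0059 -1.    ] F [ 0.36  0.46 -0.96] M [ 0.063 -0.013  0.027] w 0.0123
world d mm [  3.6 -26.3 -61.8] tool d (now axes) [-26.1   7.   61.6] tool d (target axes) [-25.8   6.3  61.8] rotvec [-0.0034 -0.0055 -0.016 ]
```

{"fn": "apply_moves", "kwargs": {"moves": [0.008,-0.012,0.003,0,-0.002,-0.002,-0.008,0.008,-0.009,0.003,0.005,-0.001,-0.002,-0.007,0.008,-0.003,0,0.012,0,0,0,0.008,0,0,0.014,0,0,0,0.008,0,0,0.014,0,0,0,0.008,0,0,0.009,0,0,0,0.008,0,0,0.002,0,0,0,0.008,0,0,0,0,0,0]}}

```text
clock: 19.42
position: [0.4924, -0.3924, 0.1577]
ee_rot: [-0.003, 0.741, 0.672, 0.001]
contact_force: [-0.2, 0.3, -0.6]
width: 0.0124
```

```bash
python3 - <<'E'
from h import *
togo([.4936,-.3996,.15],-6)
E
```

```text
clk 19.42 pos [ 492.4 -392.4  157.7] yaw_y -5.56 tilt z [-0.0022  0.006  -1.    ] F [-0.24  0.33 -0.64] M [-0.042 -0.024 -0.011] w 0.0124
world d mm [ 1.2 -7.2 -7.7] tool d (now axes) [-7.1  1.9  7.6] tool d (target axes) [-7.1  2.   7.7] rotvec [-0.0028 -0.0058  0.0076]
```

{"fn": "apply_moves", "kwargs": {"moves": [0.008,-0.004,0.001,0,-0.002,-0.003,0.004,0.008,-0.003,0.001,0,-0.001,-0.003,0.003,0.008,0,0,0.003,0,0,0,0.008,0,0,0.002,0,0,0,0.008,0,0,0,0,0,0,0.008,0,0,0,0,0,0,0.008,0,0,0,0,0,0,0.008,0,0,0,0,0,0]}}

```text
clock: 20.08
position: [0.4953, -0.4008, 0.1557]
ee_rot: [0.003, 0.743, 0.67, 0.0]
contact_force: [1.2, 0.1, -0.7]
width: 0.0129
```

```bash
python3 - <<'E'
from h import *
from rig import imaging
togo([.4936,-.3996,.0887],-6)
d=imaging.get_image("side"); np.savez("side10.npz",**d)
cv2.imwrite("pics/side10.png",cv2.resize(d["image"][110:215,290:370],None,fx=7,fy=5.7,interpolation=cv2.INTER_CUBIC)[:,:,::-1])
E
```

```text
clk 20.08 pos [ 495.3 -400.8  155.7] yaw_y -5.93 tilt z [ 0.0046 -0.005  -1.    ] F [ 1.19  0.1  -0.66] M [-0.026 -0.017  0.016] w 0.0129
world d mm [ -1.7   1.2 -67. ] tool d (now axes) [ 1.3 -2.2 67. ] tool d (target axes) [ 1.  -1.8 67. ] rotvec [0.0051 0.0045 0.0012]
```

View pics/side10.png

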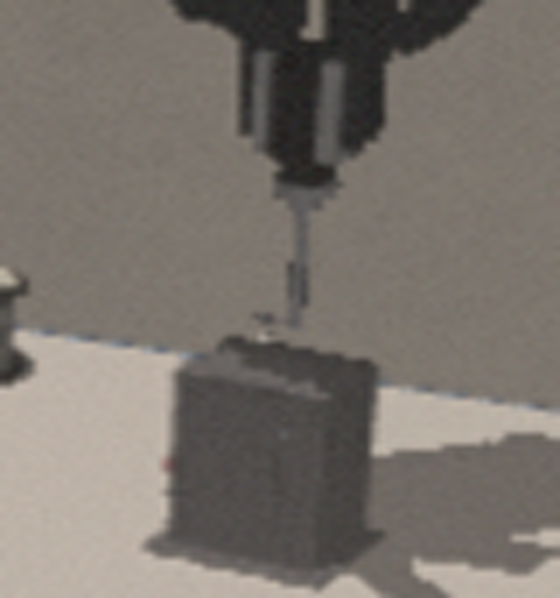

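{"fn": "apply_moves", "kwargs": {"moves": [0.008,0.0006,-0.001,0.002,0.003,0.002,0,0.008,0.0006,-0.001,0.002,0.002,0.002,0,0.008,0,0,0.003,0,0,0,0.008,0,0,0.003,0,0,0,0.008,0,0,0.003,0,0,0,0.008,0,0,0.003,0,0,0,0.008,0,0,0.003,0,0,0,0.008,0,0,0.001,0,0,0]}}

```text
clock: 20.8
position: [0.4931, -0.3991, 0.1335]
ee_rot: [-0.0, 0.743, 0.67, -0.0]
contact_force: [0.1, -0.6, -0.6]
width: 0.0122
```

```bash
python3 - <<'E'
from h import *
togo([.4936,-.3996,.0887],-6)
E
```

```text
clk 20.80 pos [ 493.1 -399.1  133.5] yaw_y -5.93 tilt z [-7.e-04  4.e-04 -1.e+00] F [ 0.06 -0.62 -0.62] M [ 0.042  0.001 -0.011] w 0.0122
world d mm [  0.5  -0.5 -44.8] tool d (now axes) [-0.5  0.6 44.8] tool d (target axes) [-0.5  0.6 44.8] rotvec [-0.0008 -0.0003  0.0013]
```

{"fn": "apply_moves", "kwargs": {"moves": [0.008,-0.0003,0.0003,0.004,0,0,0,0.008,0,0,0.004,0,0,0,0.008,0,0,0.004,0,0,0,0.008,0,0,0.004,0,0,0,0.008,0,0,0.004,0,0,0,0.008,0,0,0.004,0,0,0,0.008,0,0,0.003,0,0,0,0.008,0,0,0.001,0,0,0]}}

```text
clock: 21.47
position: [0.4933, -0.3993, 0.1019]
ee_rot: [-0.001, 0.743, 0.67, -0.0]
contact_force: [0.0, -0.6, -1.2]
width: 0.0123
```

```bash
python3 - <<'E'
from h import *
togo([.4936,-.3996,.0887],-6)
E
```

```text
clk 21.47 pos [ 493.3 -399.3  101.9] yaw_y -5.93 tilt z [-1.2e-03  9.0e-04 -1.0e+00] F [ 0.02 -0.59 -1.2 ] M [0.014 0.025 0.019] w 0.0123
world d mm [  0.3  -0.3 -13.2] tool d (now axes) [-0.3  0.4 13.2] tool d (target axes) [-0.2  0.4 13.2] rotvec [-0.0013 -0.0008  0.0012]
```

{"fn": "apply_moves", "kwargs": {"moves": [0.008,0,0,0.003,0,0,0,0.008,0,0,0.003,0,0,0,0.008,0,0,0.003,0,0,0,0.008,0,0,0.0015,0,0,0,0.008,0,0,0.001,0,0,0,0.008,0,0,0.0005,0,0,0,0.008,0,0,0.0005,0,0,0,0.008,0,0,0,0,0,0]}}

```text
clock: 22.13
position: [0.4934, -0.3995, 0.0891]
ee_rot: [-0.0, 0.743, 0.67, -0.0]
contact_force: [-0.8, 0.3, -1.6]
width: 0.0122
```

```bash
python3 - <<'E'
from h import *
togo([.4936,-.3996,.0887],-6)
E
```

```text
clk 22.13 pos [ 493.4 -399.5   89.1] yaw_y -5.93 tilt z [-7.e-04  3.e-04 -1.e+00] F [-0.75  0.27 -1.65] M [ 0.029  0.032 -0.028] w 0.0122
world d mm [ 0.2 -0.1 -0.4] tool d (now axes) [-0.1  0.2  0.4] tool d (target axes) [-0.1  0.2  0.4] rotvec [-0.0007 -0.0002  0.0013]
```

{"fn": "apply_moves", "kwargs": {"moves": [0.008,0,0,0.0005,0,0,0,0.008,0,0,0.0003,0,0,0,0.018,0,0,0,0,0,0,0.03,0,0,0,0,0,0,0.05,0,0,0,0,0,0,0.07,0,0,0,0,0,0,0.085,0,0,0,0,0,0,0.085,0,0,0,0,0,0], "newtons": 20}}

```text
clock: 22.8
position: [0.4941, -0.4002, 0.0887]
ee_rot: [0.001, 0.743, 0.67, -0.0]
contact_force: [-0.6, -0.1, -0.2]
width: 0.0768
```

{"fn": "apply_moves", "kwargs": {"moves": [0.085,0,0,0,0,0,0,0.085,0,0,0,0,0,0,0.085,0,0,-0.005,0,0,0,0.085,0,0,-0.01,0,0,0,0.085,0,0,-0.015,0,0,0,0.085,0,0,-0.02,0,0,0,0.085,0,0,-0.02,0,0,0,0.085,0,0,-0.02,0,0,0]}}

```text
clock: 23.47
position: [0.4917, -0.3978, 0.1797]
ee_rot: [-0.005, 0.743, 0.67, -0.0]
contact_force: [0.8, -0.4, -1.0]
width: 0.0851
```

{"fn": "apply_moves", "kwargs": {"moves": [0.085,0,-0.01,-0.02,0,0,0,0.085,0,-0.02,-0.015,0,0,0,0.085,0,-0.03,-0.01,0,0,0,0.085,0,-0.035,0,0,0,0,0.085,0,-0.035,0,0,0,0,0.085,0,-0.02,0,0,0,0,0.085,0,0,0,0,0,0,0.085,0,0,0,0,0,0]}}

```text
clock: 24.13
position: [0.3416, -0.3852, 0.2418]
ee_rot: [0.008, 0.742, 0.671, -0.001]
contact_force: [1.0, -0.9, 1.1]
width: 0.0848
```

```bash
python3 - <<'E'
from h import *
from rig import imaging
togo([.4936,-.3996,.0887],-6)
for n in ("top","side"):
    d=imaging.get_image(n); np.savez(n+"11.npz",**d)
    im=d["image"][100:300,160:460] if n=="top" else d["image"][130:320,120:380]
    cv2.imwrite(f"pics/{n}11.png",cv2.resize(im,None,fx=2.6,fy=2.6,interpolation=cv2.INTER_CUBIC)[:,:,::-1])
E
```

```text
clk 24.13 pos [ 341.6 -385.2  241.8] yaw_y -5.77 tilt z [ 0.0095 -0.0135 -0.9999] F [ 1.03 -0.93  1.13] M [-0.     0.002 -0.007] w 0.0848
world d mm [ 152.   -14.4 -153.1] tool d (now axes) [  2.9 151.  154.7] tool d (target axes) [  1.6 152.7 153.1] rotvec [0.0109 0.0125 0.004 ]
```

View pics/side11.png

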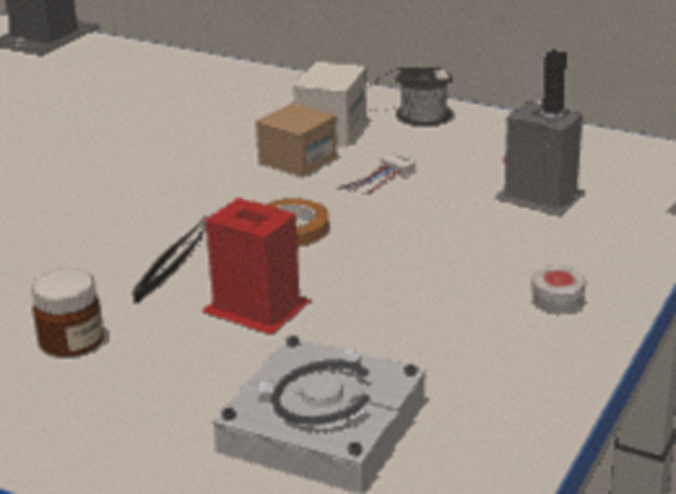

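View pics/top11.png

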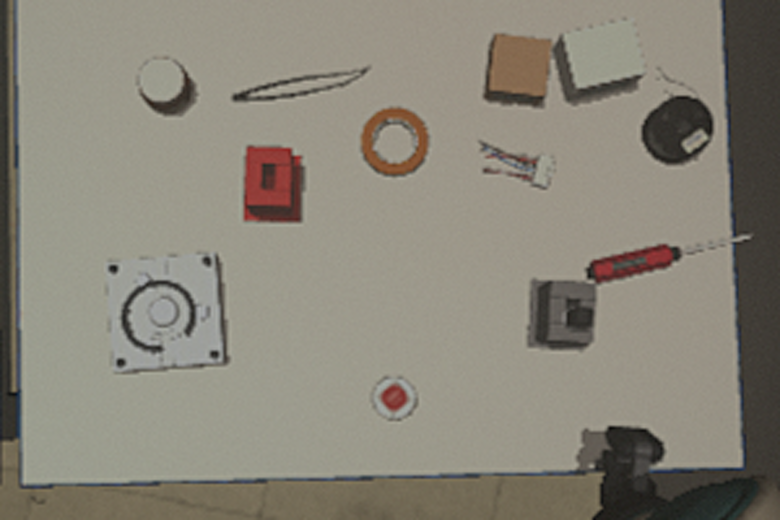

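The pick stands in the grey stand and the bystanders are where they were. One numeric check of the ring end's height and the handle's pose before I hand in.

```bash
python3 - <<'E'
from h import *
a=np.radians(3.35); Rz=np.array([[np.cos(a),-np.sin(a)],[np.sin(a),np.cos(a)]])
for n,C in (("top",(.5107,-.0557)),("side",(.5082,-.0533))):
  for k in ("0","11"):
    d=load(n+k+".npz"); b=(195,255,190,250) if n=="top" else (195,295,250,320)
    v,u=np.mgrid[b[2]:b[3],b[0]:b[1]]; z=d["range_z"][b[2]:b[3],b[0]:b[1]].astype(float)
    P=(np.stack([(u-d["cx"])/d["fx"]*z,(v-d["cy"])/d["fy"]*z,z],-1)-d["t"])@d["R"]
    g=cv2.cvtColor(d["image"],cv2.COLOR_RGB2GRAY)[b[2]:b[3],b[0]:b[1]]
    q=(P[...,:2]-C)@Rz*1e3; r=np.hypot(q[...,0],q[...,1]); m=(g<75)&(r>22)&(r<38)
    for lo,hi in ((-6,0),(0,6),(6,14)):
        mm=m&(q[...,0]<-15)&(q[...,1]>lo)&(q[...,1]<hi)
        if mm.sum(): print(n,k,(lo,hi),mm.sum(),"x",q[mm][:,0].mean().round(1),"z mean",(P[mm][:,2].mean()*1e3).round(1),"p90",(np.percentile(P[mm][:,2],90)*1e3).round(1))
for n,b in (("top",(365,400,205,238)),("side",(305,355,143,215))):
    d=load(n+"11.npz"); v,u=np.mgrid[b[2]:b[3],b[0]:b[1]]; z=d["range_z"][b[2]:b[3],b[0]:b[1]].astype(float)
    P=(np.stack([(u-d["cx"])/d["fx"]*z,(v-d["cy"])/d["fy"]*z,z],-1)-d["t"])@d["R"]
    m=(P[...,2]>.122)&(P[...,2]<.14)&(abs(P[...,0]-.49)<.05)&(abs(P[...,1]+.395)<.05); print(n,(P[m].mean(0)*1e3).round(1),m.sum())
E
```

```text
top 0 (-6, 0) 1 x -28.8 z mean 30.3 p90 30.3
top 0 (0, 6) 4 x -27.8 z mean 30.0 p90 31.2
top 0 (6, 14) 4 x -26.2 z mean 24.7 p90 26.5
top 11 (0, 6) 2 x -31.7 z mean 36.3 p90 38.5
top 11 (6, 14) 6 x -31.3 z mean 34.8 p90 37.2
side 0 (-6, 0) 3 x -27.0 z mean 26.5 p90 27.1
side 11 (0, 6) 2 x -30.2 z mean 35.0 p90 35.3
side 11 (6, 14) 5 x -30.4 z mean 34.9 p90 36.1
top [ 492.5 -400.5  126.8] 46
side [ 492.  -396.8  125.3] 33
```

```bash
python3 -c "
from rig import workorder, manip
print(workorder.sign_off(), manip.get_state()['clock'])"
```

```text
the job is handed in; nothing more can be done
the job is handed in; nothing more can be done
```

The ring end is up on top of its lug, the pick is back upright in the well of the grey stand, and the job is handed in at about 24 s. I got no verdict back.

**What I did:** I took the pick from the grey stand and lowered it into the notch. Light contact with the floor and then the side wall (about 1–2 N) confirmed it was in the notch. I slid the prong under the ring end with about 2 N on the tool and lifted straight up. The ring end snapped out over the lug; the last reading before it did was about 13 N. Then I backed the pick out along the notch and stood it in the well again.

**Last checks:**
- **Ring end:** it now reads about 6–8 mm higher than when seated, at about 30–32 mm from the block's centre, with almost no load on the pick as it withdrew.
- **Pick:** the handle is upright and within about 2 mm of where it started, and the gripper is open and well clear.
- **Bystanders:** the tape roll, tin and connector look unmoved by eye; I did not measure them.

**Disagreements:** the two cameras disagreed by about 3 mm on the cover's position. I corrected the side view against the arm's own position and then confirmed by touch. During insertion and lifting the top view was blocked by the arm, so only the side view and the force readings covered those steps. I read forces only at the end of each move call, so I did not see the exact peak at the snap.

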